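# Make up a slide kit and a sample kit at the herbarium bench

## Robot

A 6-joint arm with a two-finger parallel gripper is mounted at the origin on the work surface. World frame = base frame: x ahead of the robot, y to its left, z up, the work surface at z = 0. Lengths are in m, angles in rad, forces in N, time in s.
With the tool pointing down it reaches from about 0.35 to 0.875 m from the base axis. Payload 4.2 kg.
Tool frame: the origin (TCP) lies midway between the tips of the shut fingers; the grasp point (between the pads) lies 19 mm behind it (env.grip_depth is the distance from the TCP to the grasp point, in m); z points along the fingers, x is the direction in which the jaws open and shut, and the axes are right-handed (so a half turn about z gives the same grasp; the last joint's range is limited). The gripper opens to 85 mm and grips with 20 to 120 N. Pads are 22 mm wide; open, the fingers measure 114 mm over their backs; the gripper's body (76 mm by 85 mm) begins 54 mm behind the grasp point. The pads swing forward as they close: fully open they stand 13 mm farther back than shut.
Start: joints at [1.513, 0.385, 0.008, 0, -1.194, -0.259], TCP at [0.195, 0.594, 0.21] pointing down, gripper open.
Joint ranges: [-3.14, 3.14], [-1.21, 2.06], [-1.07, 1.41], [-3.16, 2.05], [-2.99, -0.16], [-3.1, 3.1]. Speed limits (rad/s): [2.79, 2.79, 3.14, 3.14, 3.14, 3.14].

## Interface

Orientations are given as a 3x3 rotation matrix whose columns are the frame's x, y, z axes.
In Python, from rig import env gives the robot as it stands.
- The arm moves only by the tool play_rows, never from a script. Its argument "increments" is a list of rows, each an object of numbers: "claw": the finger opening in m, from 0 to 0.0854; "dx", "dy", "dz": the shift along the tool's x, y, z in m; "roll": the turn about the tool's z in degrees. A call has 1 to 12 rows; each row is the pose to reach, as a shift and turn from the pose commanded when the call began, along the tool's axes at that moment; what a row does not reach only later rows make up. A row lasts 1/12 s, in which the tool goes at most 41.7 mm and 7.16 degrees, less where a joint would pass 70% of its speed; a pose out of reach is approached as far as the arm can. A call with a gripper value outside its range is refused whole. The fingers move at their own pace and stop on an object; "newtons" is the grip in N (left out, the last holds). Time passes only in rows, so rows that repeat a pose let the fingers close. It gives the time, the measured TCP pose, the force and the opening at its end, in the units of the state.
- env.get_obs(): the state, without advancing time (a new reading comes with each control period).
- env.camera(name): name is "side" or "top"; returns a dict with "frame" (400x640x3 uint8, red, green, blue), "fx", "fy", "cx", "cy" (pixels), "k1" (the pictures are not rectified: a ray, as slopes to the right and down, at radius r is drawn at 1 + k1 r^2 times it, then the intrinsics apply), "rvec" (rotation vector, rad) and "tvec" (3), from world to camera coordinates, as OpenCV has them. Camera axes: x right, y down, z forward; pixel columns grow to the right and rows downward; lengths in m; the calibration is good to about 2 mm. A picture is of the moment at which its call begins. There is no depth.
- env.close_job(): hands the job in, once; it reports no verdict.
The state is a dict: "clock": time; "joint_pos": joint angles; "joint_velocities": joint speeds; "joint_torque": joint torques, N m; "tcp_pos": TCP position; "orientation": TCP orientation; "wrist_force": force on the tool from outside, world axes, zero at the start; "wrist_torque": the same for the moment, N m; "width": opening from 0.0 (shut) to 1.0 (fully open).
Only numpy, scipy, OpenCV 4.12 (cv2) and the standard library are available. Lean on these libraries where they do the work, as an engineer would, in place of code of your own. Each camera call takes 0.05 s, during which the arm holds its last target. There are 200 camera calls.

## Task

Make up the two kits in the yellow card trays. The slide kit, in the tray with the white finned rack, gets the grey comb spacer lowered onto the rack, centred and fully home with its fins between the rack's fins, and the squat jar in the empty compartment; the sample kit, in the tray with three compartments, gets the wooden slide box in the middle compartment, and the slim vial and the black stand magnifier in the two end ones, one in each, either way round. Stand everything upright on the tray's floor, and leave the dropper bottle standing where it is.

Things in the scene. Friction and masses are not known exactly. Their poses are not given: they have to be found in the camera images.
- comb_mid (a point): Slide spacer: grey plastic comb, 70 x 44 mm and 58 mm high overall, standing on its four fins. The fins (4 mm thick, 44 mm long in y, 26 mm deep, 20 mm apart along x) hang below a 5 mm plate; on the plate stands the grip ridge, 50 mm long in x, 14 mm thick in y, 27 mm high. Point: its centre, 29 mm above the fin tips; x along the ridge (across the fins), z up. A half turn makes no difference.
- jar_mid (a point): Squat jar: amber glass, black lid as wide as the jar, 53 mm diameter, 42 mm high, standing. Point: its centre, half-way up (21 mm); z up.
- vial_mid (a point): Slim sample vial: clear glass with a white cap and a bit of dried plant inside, 29 mm diameter, 62 mm high, standing. Point: its centre, half-way up (31 mm); z up.
- loupe_mid (a point): Stand magnifier: black cylinder, 38 mm diameter with a 46 mm foot ring 7 mm high, 40 mm high in all, lens on top, standing. Point: its centre, half-way up (20 mm); z up.
- slidebox_mid (a point): Slide box: small closed light-wood box with a paper label on top, 82 x 34 mm, 44 mm high. Point: its centre, half-way up (22 mm); x along its 82 mm length, y across its 34 mm width, z up.
- slide_tray: Slide-kit tray: fixed shallow tray of yellow card, 190 (x) x 126 (y) mm, floor 4 mm above the table, walls up to 14 mm. A divider at x = -12 mm parts it into a compartment that holds the white finned rack (+x side) and an empty one 76 mm long, whose centre is at x = -52 mm, y = 0. Origin: centre of its underside, x along its length.
- rack: Slide rack: fixed white plastic base 92 x 52 x 8 mm with five upright fins (4 mm thick, 44 mm long in y, 24 mm high, 20 mm apart along x), standing in the slide-kit tray. Origin: centre of its underside (4 mm above the table), x across the fins. The four fins of the spacer go down into its four gaps (16 mm wide, 6 mm play either side) when the two are centred and their x axes are parallel; home, the fin tips rest on the base, 8 mm above this origin.
- sample_tray: Sample-kit tray: fixed shallow tray of yellow card, 246 (x) x 126 (y) mm, floor 4 mm above the table, walls and dividers up to 14 mm. Two dividers across it make three equal compartments, each 76 (x) x 116 (y) mm, with centres at x = -81, 0 and +81 mm, y = 0. Origin: centre of its underside, x along its length.
- dropper_mid (a point): Dropper bottle: small amber bottle, 34 mm diameter, with a black rubber bulb on a narrow neck, 66 mm high, standing among the things; not part of either kit. Point: half-way up (33 mm); z up.

How it is judged:
By the outcome, as a careful person would: the job done as asked, in the order asked, and still so for the second after the job is handed in, with the robot touching nothing.
It also fails if it takes over 128 s, if anything falls off the work surface, if the arm or the gripper's body presses on something with over 40 N, if the wrist force passes 120 N, or if a joint passes its speed limit or range.

## Working session

There is one attempt and no reset: what is moved stays moved. The work goes in short steps, Python scripts to look and compute and a tool call to move; the robot and the scene stay as the last step left them, time stands still between calls to the robot, and variables do not carry over. Pictures are saved under pics/ and viewed, about 12 in all and at most 16, crops included, and the job is handed in when it is done.

Besides the shell and the picture viewer there is one more tool, called after ">>>" as a command line: name --argument value ..., lists and objects as JSON in quotes. play_rows: Moves the arm, as the interface text tells. Its arguments: {"type":"object","properties":{"increments":{"type":"array","items":{"type":"object","properties":{"claw":{"type":"number"},"dx":{"type":"number"},"dy":{"type":"number"},"dz":{"type":"number"},"roll":{"type":"number"}}}},"newtons":{"type":"number"}},"required":["increments"]}

```bash
mkdir -p pics; ls; cat > h.py <<'E'
import numpy as np, cv2
from rig import env
def cam(n,save=None):
    c=env.camera(n)
    if save: cv2.imwrite('pics/'+save,c['frame'][:,:,::-1])
    return c
def ray(c,uv):
    uv=np.atleast_2d(np.array(uv,float))
    xd=np.c_[(uv[:,0]-c['cx'])/c['fx'],(uv[:,1]-c['cy'])/c['fy']]
    x=xd.copy()
    for _ in range(30): x=xd/(1+c['k1']*(x**2).sum(1,keepdims=True))
    R=cv2.Rodrigues(np.array(c['rvec'],float))[0]; t=np.array(c['tvec'],float).reshape(3)
    return -R.T@t, np.c_[x,np.ones(len(x))]@R
def onz(c,uv,z):
    o,d=ray(c,uv); return o+d*((z-o[2])/d[:,2])[:,None]
def proj(c,P):
    P=np.atleast_2d(P); R=cv2.Rodrigues(np.array(c['rvec'],float))[0]
    q=P@R.T+np.array(c['tvec'],float).reshape(3); x=q[:,:2]/q[:,2:]
    x=x*(1+c['k1']*(x**2).sum(1,keepdims=True))
    return x*[c['fx'],c['fy']]+[c['cx'],c['cy']]
E
python3 - <<'E'
from h import *
np.set_printoptions(precision=4,suppress=True)
for n in('top','side'):
    c=cam(n,n+'1.png'); o,d=ray(c,[[320,200]]); print(n,c['fx'],c['k1'],o,d)
o=env.get_obs(); print(o); print(env.grip_depth)
E
```

```text
pics
top 504.4522739028932 -0.021229212986076745 [0.3723 0.0169 1.1484] [[ 0.1755  0.0021 -0.9845]]
side 383.66381463907305 0.019330684612606848 [ 0.0421 -0.4703  0.6231] [[ 0.5577  0.522  -0.6455]]
{'clock': 0.1, 'joint_pos': array([ 1.5126,  0.3855,  0.0068, -0.0004, -1.194 , -0.2586]), 'joint_velocities': array([ 0.0017, -0.0017,  0.0035,  0.0025,  0.0015, -0.0003]), 'joint_torque': array([ -0.0004, -39.3321,  18.8928,   4.198 ,  -0.0026,   0.    ]), 'tcp_pos': array([0.1945, 0.5934, 0.2087]), 'orientation': array([[-0.3117, -0.9502, -0.0005],
       [-0.9502,  0.3117, -0.0019],
       [ 0.002 , -0.0001, -1.    ]]), 'wrist_force': array([ 0.2607, -1.1112, -0.4634]), 'wrist_torque': array([ 0.0098, -0.036 ,  0.0072]), 'width': 1.0013656941963434}
0.0187
```

View pics/top1.png

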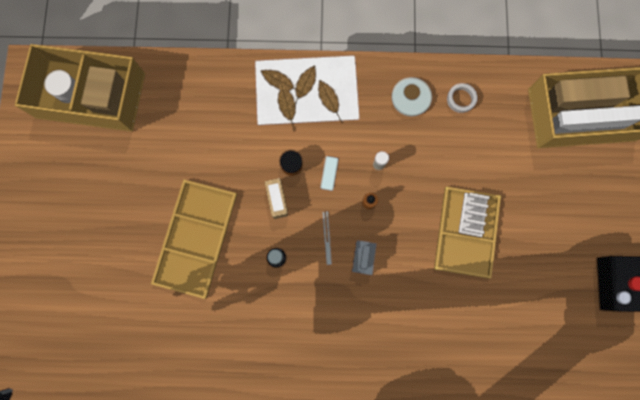

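View pics/side1.png

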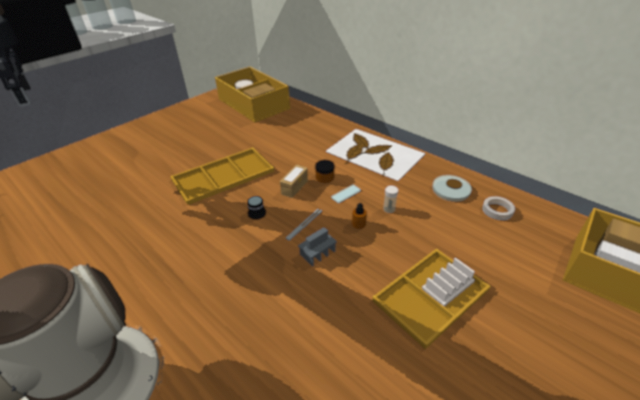

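Top view: sample tray around (195,238), slide tray (468,231) with the rack at (474,214), jar (291,162), box (276,198), vial (382,159), dropper (370,201), loupe (276,258) and comb (365,258). The side view agrees with this.

```bash
python3 - <<'E'
from h import *
np.set_printoptions(precision=4,suppress=True)
c=cam('top'); s=cam('side')
f=c['frame']; g=cv2.cvtColor(f,cv2.COLOR_RGB2HSV)
big=cv2.resize(f[148:304,145:510],None,fx=2.19,fy=2.19,interpolation=cv2.INTER_CUBIC)
sb=cv2.resize(s['frame'][135:345,165:500],None,fx=2.38,fy=2.38,interpolation=cv2.INTER_CUBIC)
cv2.imwrite('pics/topc.png',big[:,:,::-1]); cv2.imwrite('pics/sidec.png',sb[:,:,::-1])
def rect(name,lo,hi,box,z,cam=c):
    x0,y0,x1,y1=box; G=cv2.cvtColor(cam['frame'],cv2.COLOR_RGB2HSV)
    m=cv2.inRange(G,lo,hi); k=np.zeros_like(m); k[y0:y1,x0:x1]=m[y0:y1,x0:x1]
    cs=cv2.findContours(k,cv2.RETR_EXTERNAL,cv2.CHAIN_APPROX_NONE)[0]
    q=max(cs,key=cv2.contourArea).reshape(-1,2)
    P=onz(cam,q,z)[:,:2]; r=cv2.minAreaRect((P*1000).astype(np.float32))
    print(name,len(q),'px bbox',cv2.boundingRect(q),'ctr',np.array(r[0]),'size',np.array(r[1]),'ang',r[2])
for p in [(195,225),(468,255),(365,258),(480,214),(276,190),(291,162),(276,258),(382,159),(370,201),(250,220)]: print(p,g[p[1],p[0]])
rect('sample',(18,150,60),(30,255,255),(140,170,245,305),.014)
rect('slide',(18,150,60),(30,255,255),(425,180,510,285),.014)
rect('rack',(0,0,110),(180,60,255),(455,185,500,240),.036)
rect('comb',(0,0,0),(180,110,255),(345,235,385,280),.031)
rect('label',(0,0,120),(180,70,255),(260,175,295,222),.044)
rect('jar',(0,0,0),(180,255,50),(275,148,306,177),.042)
rect('loupe',(0,0,0),(180,150,160),(262,244,290,272),.040)
rect('vial',(0,0,120),(180,70,255),(370,148,395,175),.062)
rect('drop',(0,0,0),(180,255,60),(360,190,380,212),.066)
E
```

```text
(195, 225) [ 19 150 170]
(468, 255) [ 18 144 179]
(365, 258) [105  17 119]
(480, 214) [ 10   8 192]
(276, 190) [  0   1 232]
(291, 162) [110  26  29]
(276, 258) [ 96  27 134]
(382, 159) [ 12   6 227]
(370, 201) [98 41 25]
(250, 220) [ 14 140 160]
sample 288 px bbox (176, 183, 40, 40) ctr [562.7365 296.725 ] size [87.7917 72.434 ] ang 75.4970474243164
slide 14 px bbox (489, 200, 4, 6) ctr [ 577.8619 -370.3863] size [11.2864  6.2158] ang 12.148050308227539
rack 124 px bbox (459, 193, 31, 44) ctr [ 546.824  -324.7956] size [56.3725 95.7263] ang 79.85562896728516
comb 102 px bbox (351, 240, 26, 36) ctr [445.5148 -80.8031] size [48.4441 75.2827] ang 82.26567840576172
label 71 px bbox (268, 183, 16, 29) ctr [574.1    118.4756] size [63.9718 26.191 ] ang 14.109216690063477
jar 61 px bbox (281, 151, 21, 22) ctr [656.3423  86.7373] size [48.8696 45.2058] ang 1.6629927158355713
loupe 108 px bbox (262, 244, 28, 28) ctr [439.8864 113.9581] size [58.9872 59.9574] ang 1.3349980115890503
vial 50 px bbox (374, 151, 16, 18) ctr [ 662.5671 -111.6489] size [30.2544 41.7113] ang 28.277772903442383
drop 19 px bbox (367, 195, 8, 8) ctr [570.6035 -91.3744] size [13.8843 15.7291] ang 46.23228073120117
```

View pics/topc.png

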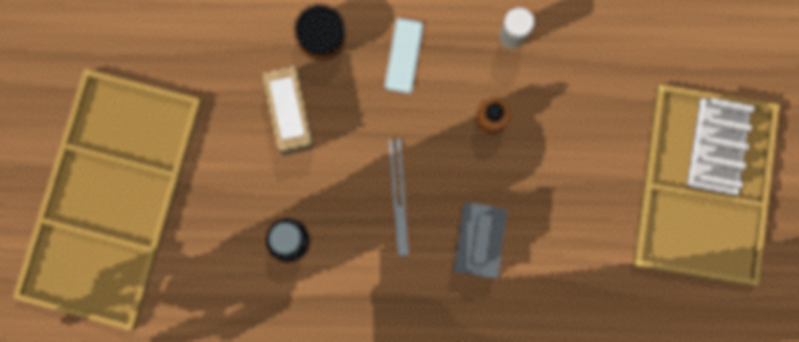

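View pics/sidec.png

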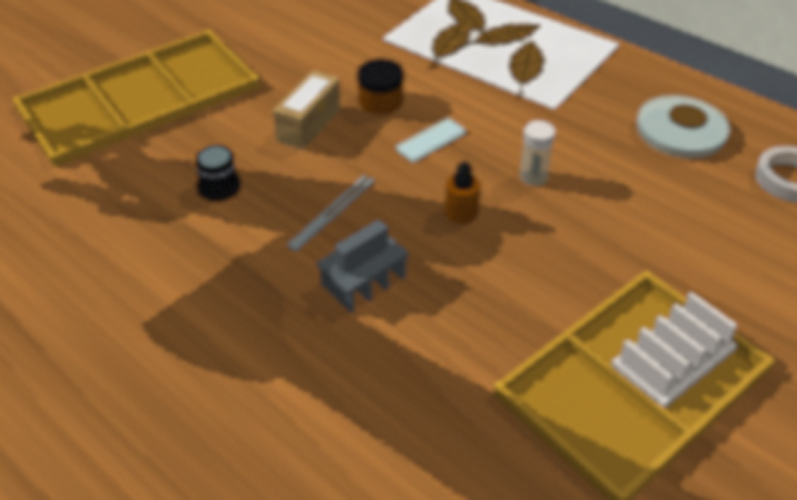

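The crops are clear. Tray corners in the topc crop are sample (85,69),(201,97),(132,328),(15,297) and slide (660,84),(779,103),(757,284),(637,265). The comb plate is at (464,203)–(498,276). Next I'll cast these, check sizes and zoom on the rack and comb.

```bash
python3 - <<'E'
from h import *
np.set_printoptions(precision=1,suppress=True)
c=cam('top'); s=cam('side')
T=lambda p:np.array(p,float)/2.19+[145,148]
S=lambda p:np.array(p,float)/2.38+[165,135]
def q(n,cm,uv,z):
    P=onz(cm,uv,z)[:,:2]*1e3; e=np.roll(P,-1,0)-P
    print(n,P.tolist() if 0 else P.ravel(),'ctr',P.mean(0),'len',np.linalg.norm(e,axis=1),'ang',np.degrees(np.arctan2(e[:,1],e[:,0])))
q('sampleT',c,T([(85,69),(201,97),(132,328),(15,297)]),.014)
q('sampleS',s,S([(210,31),(262,78),(55,160),(14,100)]),.014)
q('slideT',c,T([(660,84),(779,103),(757,284),(637,265)]),.014)
q('slideS',s,S([(648,272),(775,358),(624,495),(496,387)]),.014)
q('combT',c,T([(464,203),(507,207),(498,276),(456,272)]),.031)
q('ridgeT',c,T([(475,208),(493,209),(486,266),(469,265)]),.058)
q('boxT',c,T([(263,72),(294,67),(311,145),(283,150)]),.044)
q('boxS',s,S([(315,72),(341,82),(304,120),(275,107)]),.044)
f=c['frame'];
a=cv2.resize(f[185:245,450:505],None,fx=7,fy=7,interpolation=cv2.INTER_CUBIC)  #385x420
b=cv2.resize(s['frame'][252:312,415:480],None,fx=6,fy=6,interpolation=cv2.INTER_CUBIC) # 390x360
im=np.zeros((420,780,3),np.uint8); im[:,:385]=a; im[:360,388:778]=b
cv2.imwrite('pics/rack.png',im[:,:,::-1])
for n,cm,p,z,r in [('jarT',c,(320,30),.042,0),('loupeT',c,(286,239),.04,0),('vialT',c,(519,22),.062,0),('dropT',c,(494,112),.066,0)]: print(n,onz(cm,T([p]),z)*1e3)
for n,p,z in [('jarS',(381,75),.042),('loupeS',(215,157),.04),('vialS',(539,130),.062),('dropS',(463,168),.066)]: print(n,onz(s,S([p]),z)*1e3)
E
```

```text
sampleT [615.3 333.9 588.1 210.3 348.7 268.5 376.8 389.5] ctr [482.2 300.5] len [126.5 246.3 124.3 244.9] ang [-102.4  166.3   76.9  -13.1]
sampleS [614.3 330.5 588.5 207.3 348.  261.1 375.9 386.8] ctr [481.7 296.4] len [125.9 246.4 128.7 244.9] ang [-101.8  167.4   77.5  -13.3]
slideT [ 613.1 -270.3  595.7 -395.1  407.1 -365.9  423.8 -243.4] ctr [ 509.9 -318.7] len [126.  190.8 123.7 191.2] ang [-97.9 171.2  82.3  -8.1]
slideS [ 612.4 -272.4  596.4 -394.   411.3 -365.2  424.6 -244.2] ctr [ 511.1 -319. ] len [122.6 187.3 121.7 189.9] ang [-97.5 171.1  83.7  -8.6]
combT [ 481.6  -64.7  478.6 -108.3  409.   -99.6  412.   -57.4] ctr [445.3 -82.5] len [43.7 70.1 42.3 70. ] ang [-94.  172.9  85.9  -6. ]
ridgeT [474.3 -73.6 473.7 -91.4 417.6 -84.9 418.2 -68.3] ctr [445.9 -79.6] len [17.8 56.5 16.7 56.4] ang [-91.9 173.4  87.9  -5.5]
boxT [609.8 143.1 615.8 111.6 535.6  91.5 529.8 119.6] ctr [572.8 116.5] len [32.  82.7 28.7 83.4] ang [ -79.3 -165.9  101.6   16.4]
boxS [607.8 138.  613.  103.3 539.4  85.8 534.9 124.7] ctr [573.8 112.9] len [35.1 75.7 39.1 74.2] ang [ -81.5 -166.6   96.6   10.4]
jarT [[655.8  86.4  42. ]]
loupeT [[440.6 113.6  40. ]]
vialT [[ 663.7 -116.2   62. ]]
dropT [[569.7 -91.   66. ]]
jarS [[653.4  81.1  42. ]]
loupeS [[442.8 113.7  40. ]]
vialS [[ 664.1 -116.4   62. ]]
dropS [[566.8 -98.1  66. ]]
```

View pics/rack.png

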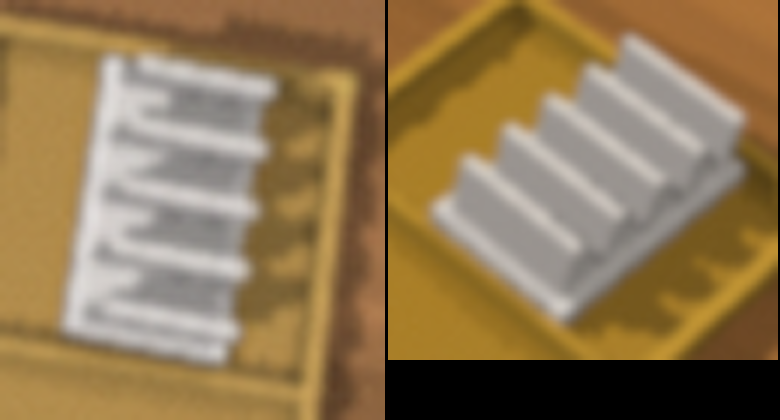

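Sizes check out: 190×126 and 246×126 trays, 70×44 comb. In the zoom, the rack's far fin top runs (138,66)–(275,92) and the near fin (100,310)–(238,338) in the top half. In the side half they are (630,38)–(742,120) and (467,158)–(575,250).

```bash
cat >> h.py <<'E'
def go(x,y,z,ang=None):
    "increment (tool axes, m/deg) from measured pose to world target in mm; ang=world angle of tool x"
    o=env.get_obs(); R=np.array(o['orientation']); d=R.T@(np.array([x,y,z])/1e3-o['tcp_pos'])
    a=np.degrees(np.arctan2(R[1,0],R[0,0])); r=0
    if ang is not None: r=-((ang-a+90)%180-90)
    print('go dx %.4f dy %.4f dz %.4f roll %.1f'%(*d,r),'from',np.round(o['tcp_pos']*1e3,1),'ang %.1f q1 %.0f q6 %.0f'%(a,*np.degrees(np.array(o['joint_pos'])[[0,5]])),'t',o['clock'])
E
python3 - <<'E'
from h import *
np.set_printoptions(precision=1,suppress=True)
c=cam('top'); s=cam('side')
A=lambda p:np.array(p,float)/7+[450,185]-.43
B=lambda p:(np.array(p,float)-[388,0])/6+[415,252]-.42
def q(n,cm,uv,z):
    P=onz(cm,uv,z)[:,:2]*1e3; e=np.roll(P,-1,0)-P
    print(n,P.ravel(),'ctr',P.mean(0),'len',np.linalg.norm(e,axis=1),'ang',np.degrees(np.arctan2(e[:,1],e[:,0])))
q('finT',c,A([(138,66),(275,92),(238,338),(100,310)]),.036)
q('finS',s,B([(630,38),(742,120),(575,250),(467,158)]),.036)
q('baseT',c,A([(108,57),(65,333),(225,362)]),.012)
q('baseS',s,B([(435,212),(565,318),(742,170)]),.012)
go(445.5,-81.5,150,-96.7)
E
```

```text
finT [ 592.1 -316.1  584.6 -360.1  504.9 -345.8  512.9 -302. ] ctr [ 548.6 -331. ] len [44.6 81.  44.5 80.5] ang [-99.6 169.8  79.7 -10.1]
finS [ 594.2 -316.9  586.2 -359.4  505.9 -344.3  514.9 -302.4] ctr [ 550.3 -330.7] len [43.2 81.7 42.9 80.6] ang [-100.7  169.4   77.8  -10.4]
baseT [ 599.6 -313.5  508.1 -297.3  499.8 -349.1] ctr [ 535.9 -320. ] len [ 92.9  52.5 105.9] ang [170.  -99.1  19.6]
baseS [ 508.4 -299.   500.1 -349.   589.  -364. ] ctr [ 532.5 -337.3] len [ 50.7  90.2 103.5] ang [-99.4  -9.5 141.1]
go dx 0.5635 dy -0.4488 dz 0.0597 roll -11.5 from [194.6 593.8 209.5] ang -108.2 q1 87 q6 -15 t 0.4
```

>>> play_rows --increments '[{"dx":0.5635,"dy":-0.4488,"dz":0.03,"roll":-11.5,"claw":0.05},{"dx":0.5635,"dy":-0.4488,"dz":0.03,"roll":-11.5,"claw":0.05},{"dx":0.5635,"dy":-0.4488,"dz":0.03,"roll":-11.5,"claw":0.05},{"dx":0.5635,"dy":-0.4488,"dz":0.03,"roll":-11.5,"claw":0.05},{"dx":0.5635,"dy":-0.4488,"dz":0.03,"roll":-11.5,"claw":0.05},{"dx":0.5635,"dy":-0.4488,"dz":0.03,"roll":-11.5,"claw":0.05},{"dx":0.5635,"dy":-0.4488,"dz":0.03,"roll":-11.5,"claw":0.05},{"dx":0.5635,"dy":-0.4488,"dz":0.03,"roll":-11.5,"claw":0.05},{"dx":0.5635,"dy":-0.4488,"dz":0.03,"roll":-11.5,"claw":0.05},{"dx":0.5635,"dy":-0.4488,"dz":0.03,"roll":-11.5,"claw":0.05},{"dx":0.5635,"dy":-0.4488,"dz":0.03,"roll":-11.5,"claw":0.05},{"dx":0.5635,"dy":-0.4488,"dz":0.03,"roll":-11.5,"claw":0.05}]'

```text
clock: 1.4
tcp_pos: [0.3689, 0.1238, 0.1894]
orientation: [[-0.115, -0.993, 0.001], [-0.993, 0.115, 0.001], [-0.001, -0.001, -1.0]]
wrist_force: [1.7, 1.3, -0.6]
width: 0.584
```

```bash
python3 -c "
from h import *
go(445.5,-81.5,150,-96.7)"
```

```text
go dx 0.1952 dy -0.0997 dz 0.0393 roll 0.1 from [368.9 123.8 189.4] ang -96.6 q1 43 q6 41 t 1.4
```

>>> play_rows --increments '[{"dx":0.195,"dy":-0.1,"dz":0.04},{"dx":0.195,"dy":-0.1,"dz":0.04},{"dx":0.195,"dy":-0.1,"dz":0.04},{"dx":0.195,"dy":-0.1,"dz":0.04},{"dx":0.195,"dy":-0.1,"dz":0.04},{"dx":0.195,"dy":-0.1,"dz":0.04},{"dx":0.195,"dy":-0.1,"dz":0.04},{"dx":0.195,"dy":-0.1,"dz":0.04},{"dx":0.195,"dy":-0.1,"dz":0.04}]'

```text
validation failed for argument at $.in...
```

```bash
python3 -c "
from h import *
go(445.5,-81.5,37,-96.7)"
```

```text
go dx 0.1953 dy -0.0995 dz 0.1523 roll 0.1 from [368.9 123.8 189.4] ang -96.6 q1 43 q6 41 t 1.4
```

>>> play_rows --increments '[{"dx":0.195,"dy":-0.1,"dz":0.04,"roll":0,"claw":0.05},{"dx":0.195,"dy":-0.1,"dz":0.04,"roll":0,"claw":0.05},{"dx":0.195,"dy":-0.1,"dz":0.04,"roll":0,"claw":0.05},{"dx":0.195,"dy":-0.1,"dz":0.04,"roll":0,"claw":0.05},{"dx":0.195,"dy":-0.1,"dz":0.04,"roll":0,"claw":0.05},{"dx":0.195,"dy":-0.1,"dz":0.04,"roll":0,"claw":0.05},{"dx":0.195,"dy":-0.1,"dz":0.04,"roll":0,"claw":0.05},{"dx":0.195,"dy":-0.1,"dz":0.04,"roll":0,"claw":0.05},{"dx":0.195,"dy":-0.1,"dz":0.04,"roll":0,"claw":0.05}]'

```text
clock: 2.15
tcp_pos: [0.4453, -0.0793, 0.1491]
orientation: [[-0.116, -0.993, 0.0], [-0.993, 0.116, 0.0], [-0.0, -0.0, -1.0]]
wrist_force: [0.3, -0.2, -0.6]
width: 0.584
```

```bash
python3 -c "
from h import *
go(445.5,-81.5,37,-96.7)"
```

```text
go dx 0.0022 dy -0.0005 dz 0.1121 roll 0.1 from [445.3 -79.3 149.1] ang -96.6 q1 11 q6 73 t 2.15
```

>>> play_rows --increments '[{"dx":0.002,"dy":0,"dz":0.036,"roll":0,"claw":0.05},{"dx":0.002,"dy":0,"dz":0.07,"roll":0,"claw":0.05},{"dx":0.002,"dy":0,"dz":0.095,"roll":0,"claw":0.05},{"dx":0.002,"dy":0,"dz":0.112,"roll":0,"claw":0.05},{"dx":0.002,"dy":0,"dz":0.112,"roll":0,"claw":0.05},{"dx":0.002,"dy":0,"dz":0.112,"roll":0,"claw":0.0},{"dx":0.002,"dy":0,"dz":0.112,"roll":0,"claw":0.0},{"dx":0.002,"dy":0,"dz":0.112,"roll":0,"claw":0.0},{"dx":0.002,"dy":0,"dz":0.112,"roll":0,"claw":0.0},{"dx":0.002,"dy":0,"dz":0.112,"roll":0,"claw":0.0},{"dx":0.002,"dy":0,"dz":0.112,"roll":0,"claw":0.0},{"dx":0.002,"dy":0,"dz":0.112,"roll":0,"claw":0.0}]' --newtons 50

```text
clock: 3.15
tcp_pos: [0.4454, -0.0817, 0.0373]
orientation: [[-0.116, -0.993, 0.001], [-0.993, 0.116, 0.0], [-0.0, -0.001, -1.0]]
wrist_force: [-0.5, 0.5, -0.1]
width: -0.002
```

```bash
python3 -c "
from h import *
go(445.5,-81.5,120,-96.7)"
```

```text
go dx -0.0002 dy -0.0002 dz -0.0827 roll 0.0 from [445.4 -81.7  37.3] ang -96.7 q1 10 q6 73 t 3.15
```

```bash
python3 -c "
from h import *
c=cam('top');s=cam('side')
u=proj(c,[.4454,-.0817,.037])[0];v=proj(s,[.4454,-.0817,.037])[0];print(u,v)
f=lambda c,u:cv2.resize(c['frame'][int(u[1])-40:int(u[1])+40,int(u[0])-38:int(u[0])+38],None,fx=5,fy=5,interpolation=cv2.INTER_CUBIC)
cv2.imwrite('pics/a.png',np.hstack([f(c,u),f(s,v)])[:,:,::-1])"
```

```text
[364.64724707 257.05514462] [317.0235333  241.20600077]
```

View pics/a.png

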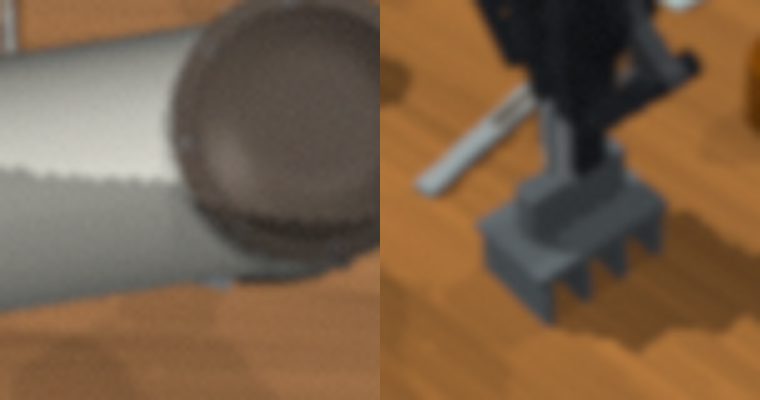

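The arm hides the comb in the top view. In the side view both fingers are shut and end at the ridge's top edge, around (585,175), so they may be behind the ridge. I'll check where the comb is from the side view.

```bash
python3 -c "
from h import *
np.set_printoptions(precision=1,suppress=True)
s=cam('side'); v=np.array([317,241])
U=lambda p:(np.array(p,float)-[380,0])/5+v-[38,40]-.4
S=lambda p:np.array(p,float)/2.38+[165,135]-.3
print('plate now',1e3*onz(s,U([(478,226),(543,285),(665,207)]),.031))
print('fintips now',1e3*onz(s,U([(550,325),(587,300)]),0))
print('ridge top now',1e3*onz(s,U([(520,192),(620,142)]),.058))
print('plate before',1e3*onz(s,S([(320,262),(347,287),(407,258)]),.031))
print('tcp proj',(proj(s,np.array([[445.4,-81.7,37],[445.4,-81.7,58],[445.4,-81.7,90]])/1e3)-v+[38,40])*5+[380,0])
print(env.get_obs()['joint_pos'],env.get_obs()['wrist_force'])
"
```

```text
plate now [[ 413.7  -57.1   31. ]
 [ 408.2  -99.8   31. ]
 [ 473.8 -108.7   31. ]]
fintips now [[ 413.3  -97.6    0. ]
 [ 433.6 -100.     0. ]]
ridge top now [[421.4 -75.5  58. ]
 [470.  -86.9  58. ]]
plate before [[ 417.1  -56.6   31. ]
 [ 411.7  -94.5   31. ]
 [ 471.6 -110.9   31. ]]
tcp proj [[570.1 201. ]
 [569.  165.6]
 [567.3 109.3]]
[ 0.2  0.3 -0.6 -0.  -0.6  1.3] [ 0.  -0.5  0.9]
```

>>> play_rows --increments '[{"dx":0,"dy":0,"dz":-0.01,"roll":0,"claw":0.0},{"dx":0,"dy":0,"dz":-0.03,"roll":0,"claw":0.0},{"dx":0,"dy":0,"dz":-0.05,"roll":0,"claw":0.0},{"dx":0,"dy":0,"dz":-0.05,"roll":0,"claw":0.0},{"dx":0,"dy":0,"dz":-0.05,"roll":0,"claw":0.0}]'

```text
clock: 3.72
tcp_pos: [0.4459, -0.0815, 0.0877]
orientation: [[-0.116, -0.993, 0.003], [-0.993, 0.116, 0.001], [-0.001, -0.003, -1.0]]
wrist_force: [-0.7, -0.2, -0.8]
width: 0.003
```

```bash
python3 -c "
from h import *
s=cam('side');v=[317,225]
cv2.imwrite('pics/b.png',cv2.resize(s['frame'][v[1]-45:v[1]+45,v[0]-50:v[0]+50],None,fx=6,fy=6,interpolation=cv2.INTER_CUBIC)[:,:,::-1]);print(env.get_obs()['wrist_force'],env.get_obs()['tcp_pos'])"
```

```text
[ 0.75720172 -0.17280204 -0.03766513] [ 0.44493667 -0.08163184  0.08679914]
```

View pics/b.png

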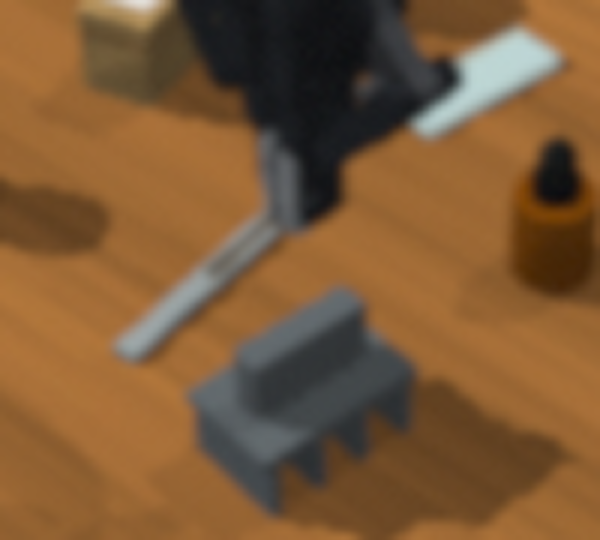

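The comb hasn't moved and wasn't lifted. The finger tips are at crop (300,225).

```bash
python3 -c "
from h import *
np.set_printoptions(precision=1,suppress=True)
s=cam('side');v=np.array([317,225])
U=lambda p:np.array(p,float)/6+v-[50,45]-.4
t=env.get_obs()['tcp_pos']
print('pred tip',(proj(s,[t])-v+[50,45])*6, proj(s,[t]))
for z in(.08,.087,.095,.1,.105,.11): print(z,1e3*onz(s,U([(300,226)]),z))
print('ridge top',1e3*onz(s,U([(238,360),(345,290),(364,303)]),.058))
print('ridge near corner+far',1e3*onz(s,U([(258,368)]),.058))
c=cam('top'); print('top proj tip',proj(c,[t]))
cv2.imwrite('pics/t.png',c['frame'][:,:,::-1])
"
```

```text
pred tip [[295.2 266.6]] [[316.2 224.4]]
0.08 [[465.5 -63.2  80. ]]
0.087 [[460.1 -68.5  87. ]]
0.095 [[453.8 -74.4  95. ]]
0.1 [[449.9 -78.2 100. ]]
0.105 [[446.  -81.9 105. ]]
0.11 [[442.1 -85.7 110. ]]
ridge top [[419.8 -76.2  58. ]
 [468.9 -80.9  58. ]
 [468.5 -90.1  58. ]]
ridge near corner+far [[421.5 -83.8  58. ]]
top proj tip [[366.7 256. ]]
```

Reported TCP z is 87 mm, but the ray through the visible tips meets the tool axis at z≈105. The fingers therefore end about 18 mm above the reported TCP, which explains why they shut over the ridge. I'll go deeper in guarded steps.

>>> play_rows --increments '[{"dx":0,"dy":0,"dz":0,"roll":0,"claw":0.04},{"dx":0,"dy":0,"dz":0,"roll":0,"claw":0.04},{"dx":0,"dy":0,"dz":0,"roll":0,"claw":0.04},{"dx":0,"dy":0,"dz":0.025,"roll":0,"claw":0.04},{"dx":0,"dy":0,"dz":0.045,"roll":0,"claw":0.04},{"dx":0,"dy":0,"dz":0.055,"roll":0,"claw":0.04},{"dx":0,"dy":0,"dz":0.06,"roll":0,"claw":0.04},{"dx":0,"dy":0,"dz":0.06,"roll":0,"claw":0.04}]'

```text
clock: 4.53
tcp_pos: [0.4444, -0.0818, 0.0258]
orientation: [[-0.116, -0.993, -0.003], [-0.993, 0.116, -0.0], [0.001, 0.003, -1.0]]
wrist_force: [0.2, -0.2, -0.1]
width: 0.468
```

```bash
python3 -c "
from h import *
s=cam('side');v=[317,225]
cv2.imwrite('pics/d.png',cv2.resize(s['frame'][v[1]-45:v[1]+45,v[0]-50:v[0]+50],None,fx=6,fy=6,interpolation=cv2.INTER_CUBIC)[:,:,::-1]);print(env.get_obs()['wrist_force'],env.get_obs()['tcp_pos'])"
```

```text
[-0.0657438   0.01068673  0.73519099] [ 0.44511649 -0.08171307  0.02661203]
```

View pics/d.png

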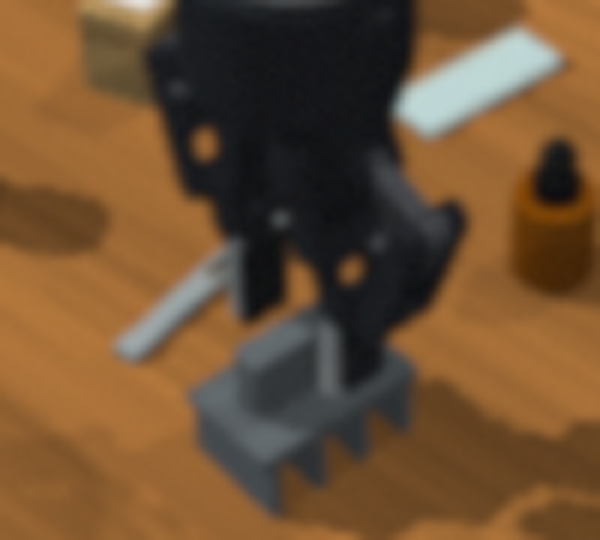

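The fingers now straddle the ridge, with the near tip at (348,388) just above the plate. I'll go 5 mm lower and close.

>>> play_rows --increments '[{"dx":0,"dy":0,"dz":0.004,"roll":0,"claw":0.04},{"dx":0,"dy":0,"dz":0.004,"roll":0,"claw":0.0},{"dx":0,"dy":0,"dz":0.004,"roll":0,"claw":0.0},{"dx":0,"dy":0,"dz":0.004,"roll":0,"claw":0.0},{"dx":0,"dy":0,"dz":0.004,"roll":0,"claw":0.0},{"dx":0,"dy":0,"dz":0.004,"roll":0,"claw":0.0},{"dx":0,"dy":0,"dz":0.004,"roll":0,"claw":0.0},{"dx":0,"dy":0,"dz":-0.01,"roll":0,"claw":0.0},{"dx":0,"dy":0,"dz":-0.05,"roll":0,"claw":0.0},{"dx":0,"dy":0,"dz":-0.1,"roll":0,"claw":0.0},{"dx":0,"dy":0,"dz":-0.1,"roll":0,"claw":0.0},{"dx":0,"dy":0,"dz":-0.1,"roll":0,"claw":0.0}]' --newtons 50

```text
clock: 5.58
tcp_pos: [0.4477, -0.0814, 0.1304]
orientation: [[-0.115, -0.993, 0.009], [-0.993, 0.115, 0.001], [-0.002, -0.008, -1.0]]
wrist_force: [-0.3, -1.1, -0.5]
width: 0.147
```

```bash
python3 -c "
from h import *
print(env.get_obs()['wrist_force'])
go(549.5,-331,125,-100)"
```

```text
[-0.27757567 -1.09548755 -0.51625581]
go dx 0.2362 dy -0.1299 dz 0.0060 roll 3.4 from [447.7 -81.4 130.4] ang -96.6 q1 10 q6 73 t 5.5833
```

>>> play_rows --increments '[{"dx":0.236,"dy":-0.13,"dz":0.006,"roll":3.4,"claw":0.0},{"dx":0.236,"dy":-0.13,"dz":0.006,"roll":3.4,"claw":0.0},{"dx":0.236,"dy":-0.13,"dz":0.006,"roll":3.4,"claw":0.0},{"dx":0.236,"dy":-0.13,"dz":0.006,"roll":3.4,"claw":0.0},{"dx":0.236,"dy":-0.13,"dz":0.006,"roll":3.4,"claw":0.0},{"dx":0.236,"dy":-0.13,"dz":0.006,"roll":3.4,"claw":0.0},{"dx":0.236,"dy":-0.13,"dz":0.006,"roll":3.4,"claw":0.0},{"dx":0.236,"dy":-0.13,"dz":0.006,"roll":3.4,"claw":0.0},{"dx":0.236,"dy":-0.13,"dz":0.006,"roll":3.4,"claw":0.0},{"dx":0.236,"dy":-0.13,"dz":0.006,"roll":3.4,"claw":0.0},{"dx":0.236,"dy":-0.13,"dz":0.006,"roll":3.4,"claw":0.0},{"dx":0.236,"dy":-0.13,"dz":0.006,"roll":3.4,"claw":0.0}]'

```text
clock: 6.58
tcp_pos: [0.5467, -0.3299, 0.121]
orientation: [[-0.173, -0.985, -0.0], [-0.985, 0.173, 0.0], [-0.0, 0.0, -1.0]]
wrist_force: [0.1, -0.2, -0.1]
width: 0.146
```

```bash
python3 -c "
from h import *
go(549.5,-331,70,-100)"
```

```text
go dx 0.0006 dy -0.0029 dz 0.0510 roll 0.0 from [ 546.7 -329.9  121. ] ang -100.0 q1 -17 q6 97 t 6.5833
```

>>> play_rows --increments '[{"dx":0.0006,"dy":-0.003,"dz":0.03,"roll":0,"claw":0.0},{"dx":0.0006,"dy":-0.003,"dz":0.048,"roll":0,"claw":0.0},{"dx":0.0006,"dy":-0.003,"dz":0.048,"roll":0,"claw":0.0},{"dx":0.0006,"dy":-0.003,"dz":0.048,"roll":0,"claw":0.0}]'

```text
clock: 6.92
tcp_pos: [0.5493, -0.3314, 0.0726]
orientation: [[-0.173, -0.985, -0.002], [-0.985, 0.173, 0.0], [0.0, 0.002, -1.0]]
wrist_force: [-0.2, -0.1, 0.3]
width: 0.145
```

```bash
python3 -c "
from h import *
go(549.5,-331,34,-100)
s=cam('side')
print(proj(s,[.5495,-.331,.06]))
cv2.imwrite('pics/e.png',cv2.resize(s['frame'][225:325,395:495],None,fx=6,fy=6,interpolation=cv2.INTER_CUBIC)[:,:,::-1])"
```

```text
go dx -0.0004 dy -0.0002 dz 0.0386 roll 0.0 from [ 549.3 -331.4   72.6] ang -100.0 q1 -17 q6 97 t 6.9167
[[453.14525822 266.81997697]]
```

View pics/e.png

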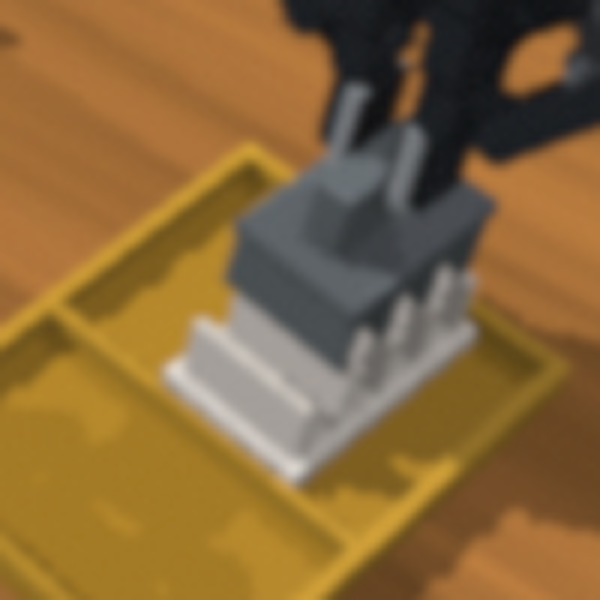

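The comb hangs over the rack, with plate corners (240,222), (352,308), (494,207) and the nearest fin's tip line (228,280)–(345,368).

```bash
python3 -c "
from h import *
np.set_printoptions(precision=1,suppress=True)
s=cam('side')
U=lambda p:np.array(p,float)/6+[395,225]-.42
P=1e3*onz(s,U([(238,222),(352,310),(497,207)]),.081)[:,:2]; print(P,'ctr',(P[0]+P[2])/2,'len',np.linalg.norm(np.diff(P,axis=0),axis=1),np.degrees(np.arctan2(*(P[2]-P[1])[::-1])),np.degrees(np.arctan2(*(P[1]-P[0])[::-1])))
Q=1e3*onz(s,U([(228,281),(345,370)]),.050)[:,:2]; print('fin',Q,np.linalg.norm(Q[1]-Q[0]))
a=np.radians(-10); u=np.array([np.cos(a),np.sin(a)]); w=np.array([-u[1],u[0]])
print('fin along rack x,y rel rack ctr',[( (q-[549.5,-331])@u,(q-[549.5,-331])@w) for q in Q],'plate',[((q-[549.5,-331])@u,(q-[549.5,-331])@w) for q in P])
"
```

```text
[[ 519.1 -305.1]
 [ 511.3 -346.3]
 [ 576.3 -360.2]] ctr [ 547.7 -332.6] len [42.  66.4] -12.046794484707055 -100.72503388114991
fin [[ 523.  -305.3]
 [ 516.1 -348.4]] 43.59479574185945
fin along rack x,y rel rack ctr [(np.float64(-30.541056712426364), np.float64(20.673007657576907)), (np.float64(-29.886859328423764), np.float64(-22.91687926080372))] plate [(np.float64(-34.39481379451423), np.float64(20.259103734475797)), (np.float64(-34.9261678923832), np.float64(-21.728895718150717)), (np.float64(31.433593367923454), np.float64(-24.100494495906243))]
```

>>> play_rows --increments '[{"dx":-0.001,"dy":0,"dz":0,"roll":0,"claw":0.0},{"dx":-0.001,"dy":0,"dz":0.006,"roll":0,"claw":0.0},{"dx":-0.001,"dy":0,"dz":0.012,"roll":0,"claw":0.0},{"dx":-0.001,"dy":0,"dz":0.018,"roll":0,"claw":0.0},{"dx":-0.001,"dy":0,"dz":0.022,"roll":0,"claw":0.0},{"dx":-0.001,"dy":0,"dz":0.026,"roll":0,"claw":0.0},{"dx":-0.001,"dy":0,"dz":0.029,"roll":0,"claw":0.0},{"dx":-0.001,"dy":0,"dz":0.029,"roll":0,"claw":0.0}]'

```text
clock: 7.68
tcp_pos: [0.5495, -0.3311, 0.0428]
orientation: [[-0.175, -0.985, -0.002], [-0.985, 0.175, 0.001], [-0.0, 0.002, -1.0]]
wrist_force: [-0.6, 0.1, -1.5]
width: 0.149
```

```bash
python3 -c "
from h import *
go(549.5,-331,34,-100);print(env.get_obs()['wrist_force'])"
```

```text
go dx -0.0001 dy -0.0000 dz 0.0088 roll -0.1 from [ 549.5 -331.1   42.8] ang -100.1 q1 -17 q6 97 t 7.6833
[-0.56029079  0.11775303 -1.47400708]
```

>>> play_rows --increments '[{"dx":0,"dy":0,"dz":0.002,"roll":0,"claw":0.0},{"dx":0,"dy":0,"dz":0.004,"roll":0,"claw":0.0},{"dx":0,"dy":0,"dz":0.006,"roll":0,"claw":0.0},{"dx":0,"dy":0,"dz":0.007,"roll":0,"claw":0.0},{"dx":0,"dy":0,"dz":0.0075,"roll":0,"claw":0.0},{"dx":0,"dy":0,"dz":0.0075,"roll":0,"claw":0.0}]'

```text
clock: 8.18
tcp_pos: [0.5499, -0.3313, 0.0363]
orientation: [[-0.175, -0.985, -0.0], [-0.985, 0.175, 0.0], [-0.0, 0.0, -1.0]]
wrist_force: [0.0, 0.1, -0.8]
width: 0.149
```

```bash
python3 -c "
from h import *
go(549.5,-331,34,-100);print(env.get_obs()['wrist_force'])"
```

```text
go dx -0.0002 dy 0.0005 dz 0.0023 roll -0.1 from [ 549.9 -331.3   36.3] ang -100.1 q1 -17 q6 97 t 8.1833
[ 0.0316415   0.11628716 -0.81339262]
```

>>> play_rows --increments '[{"dx":0,"dy":0,"dz":0.001,"roll":0,"claw":0.0},{"dx":0,"dy":0,"dz":0.002,"roll":0,"claw":0.0},{"dx":0,"dy":0,"dz":0.002,"roll":0,"claw":0.0}]'

```text
clock: 8.43
tcp_pos: [0.5502, -0.3313, 0.0353]
orientation: [[-0.174, -0.985, 0.001], [-0.985, 0.174, -0.0], [0.0, -0.001, -1.0]]
wrist_force: [-1.2, 0.7, 3.2]
width: 0.144
```

>>> play_rows --increments '[{"dx":0,"dy":0,"dz":0,"roll":0,"claw":0.035},{"dx":0,"dy":0,"dz":0,"roll":0,"claw":0.035},{"dx":0,"dy":0,"dz":0,"roll":0,"claw":0.035},{"dx":0,"dy":0,"dz":0,"roll":0,"claw":0.035},{"dx":0,"dy":0,"dz":-0.03,"roll":0,"claw":0.035},{"dx":0,"dy":0,"dz":-0.07,"roll":0,"claw":0.035},{"dx":0,"dy":0,"dz":-0.11,"roll":0,"claw":0.035},{"dx":0,"dy":0,"dz":-0.11,"roll":0,"claw":0.085},{"dx":0,"dy":0,"dz":-0.11,"roll":0,"claw":0.085}]'

```text
clock: 9.18
tcp_pos: [0.5518, -0.3319, 0.1479]
orientation: [[-0.174, -0.985, 0.007], [-0.985, 0.174, -0.002], [0.001, -0.007, -1.0]]
wrist_force: [-0.8, 0.3, -1.0]
width: 0.679
```

```bash
python3 -c "
from h import *
go(654.5,84,150,-135)
go(654.5,84,150,-45)
s=cam('side'); c=cam('top')
cv2.imwrite('pics/f.png',cv2.resize(s['frame'][225:325,395:495],None,fx=6,fy=6,interpolation=cv2.INTER_CUBIC)[:,:,::-1])"
```

```text
go dx -0.4274 dy -0.0286 dz -0.0024 roll 35.0 from [ 551.8 -331.9  147.9] ang -100.0 q1 -17 q6 97 t 9.1833
go dx -0.4274 dy -0.0286 dz -0.0024 roll -55.0 from [ 551.8 -331.9  147.9] ang -100.0 q1 -17 q6 97 t 9.1833
```

View pics/f.png

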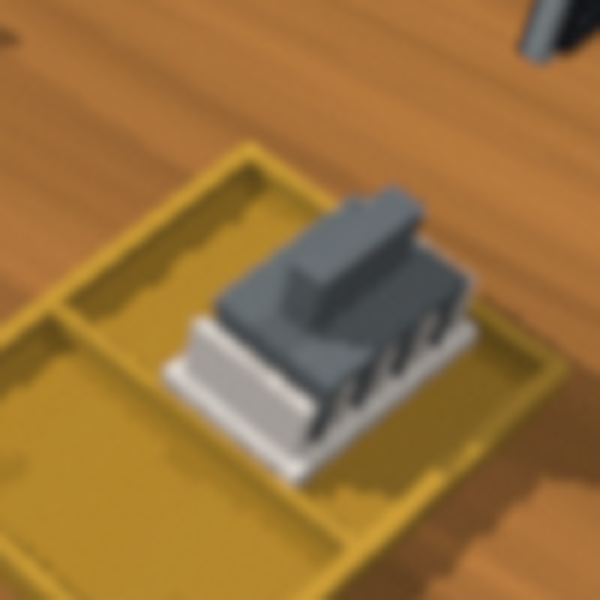

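The comb is home, with the rack's fins between its fins and the plate on them. Jar next.

>>> play_rows --increments '[{"dx":-0.427,"dy":-0.029,"dz":0,"roll":35,"claw":0.085},{"dx":-0.427,"dy":-0.029,"dz":0,"roll":35,"claw":0.085},{"dx":-0.427,"dy":-0.029,"dz":0,"roll":35,"claw":0.085},{"dx":-0.427,"dy":-0.029,"dz":0,"roll":35,"claw":0.085},{"dx":-0.427,"dy":-0.029,"dz":0,"roll":35,"claw":0.085},{"dx":-0.427,"dy":-0.029,"dz":0,"roll":35,"claw":0.085},{"dx":-0.427,"dy":-0.029,"dz":0,"roll":35,"claw":0.085},{"dx":-0.427,"dy":-0.029,"dz":0,"roll":35,"claw":0.085},{"dx":-0.427,"dy":-0.029,"dz":0,"roll":35,"claw":0.085},{"dx":-0.427,"dy":-0.029,"dz":0,"roll":35,"claw":0.085},{"dx":-0.427,"dy":-0.029,"dz":0,"roll":35,"claw":0.085},{"dx":-0.427,"dy":-0.029,"dz":0,"roll":35,"claw":0.085}]'

```text
clock: 10.28
tcp_pos: [0.6531, 0.0887, 0.1416]
orientation: [[-0.704, -0.71, -0.003], [-0.71, 0.704, -0.001], [0.003, 0.002, -1.0]]
wrist_force: [-0.2, -1.1, 0.1]
width: 0.994
```

```bash
python3 -c "
from h import *
go(654.5,84,5,-135)"
```

```text
go dx 0.0020 dy -0.0045 dz 0.1366 roll 0.3 from [653.1  88.7 141.6] ang -134.7 q1 22 q6 24 t 10.2833
```

>>> play_rows --increments '[{"dx":0.002,"dy":-0.0045,"dz":0.035,"roll":0,"claw":0.085},{"dx":0.002,"dy":-0.0045,"dz":0.07,"roll":0,"claw":0.085},{"dx":0.002,"dy":-0.0045,"dz":0.1,"roll":0,"claw":0.085},{"dx":0.002,"dy":-0.0045,"dz":0.12,"roll":0,"claw":0.085},{"dx":0.002,"dy":-0.0045,"dz":0.133,"roll":0,"claw":0.085},{"dx":0.002,"dy":-0.0045,"dz":0.137,"roll":0,"claw":0.085},{"dx":0.002,"dy":-0.0045,"dz":0.137,"roll":0,"claw":0.085}]'

```text
clock: 10.87
tcp_pos: [0.653, 0.0784, 0.0046]
orientation: [[-0.708, -0.706, -0.005], [-0.706, 0.708, -0.002], [0.005, 0.002, -1.0]]
wrist_force: [-0.3, -0.1, 0.4]
width: 0.996
```

```bash
python3 -c "
from h import *
go(654.5,84,0,-135);print(env.get_obs()['wrist_force'])
s=cam('side');v=proj(s,[.6545,.084,.03])[0].astype(int);print(v)
cv2.imwrite('pics/g.png',cv2.resize(s['frame'][v[1]-45:v[1]+45,v[0]-50:v[0]+50],None,fx=6,fy=6,interpolation=cv2.INTER_CUBIC)[:,:,::-1])"
```

```text
go dx -0.0050 dy 0.0029 dz 0.0046 roll -0.1 from [653.   78.4   4.6] ang -135.1 q1 21 q6 24 t 10.8667
[-0.34983732 -0.1051017   0.44510562]
[324 169]
```

View pics/g.png

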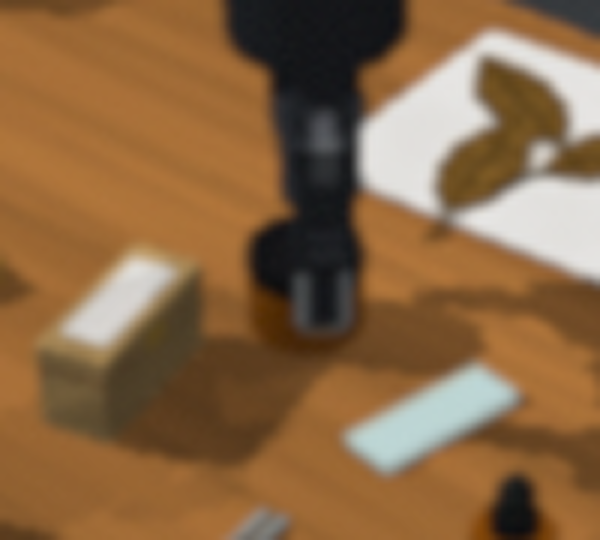

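Fingers straddle the jar, but their centre at x=322 is right of the jar's at x=305. Correcting by about 5 mm and closing.

>>> play_rows --increments '[{"dx":-0.004,"dy":0.005,"dz":0.004,"roll":0,"claw":0.085},{"dx":-0.004,"dy":0.005,"dz":0.004,"roll":0,"claw":0.085},{"dx":-0.004,"dy":0.005,"dz":0.004,"roll":0,"claw":0.0},{"dx":-0.004,"dy":0.005,"dz":0.004,"roll":0,"claw":0.0},{"dx":-0.004,"dy":0.005,"dz":0.004,"roll":0,"claw":0.0},{"dx":-0.004,"dy":0.005,"dz":0.004,"roll":0,"claw":0.0},{"dx":-0.004,"dy":0.005,"dz":0.004,"roll":0,"claw":0.0},{"dx":-0.004,"dy":0.005,"dz":-0.01,"roll":0,"claw":0.0},{"dx":-0.004,"dy":0.005,"dz":-0.04,"roll":0,"claw":0.0},{"dx":-0.004,"dy":0.005,"dz":-0.08,"roll":0,"claw":0.0},{"dx":-0.004,"dy":0.005,"dz":-0.12,"roll":0,"claw":0.0},{"dx":-0.004,"dy":0.005,"dz":-0.12,"roll":0,"claw":0.0}]' --newtons 50

```text
clock: 11.92
tcp_pos: [0.6592, 0.0866, 0.1369]
orientation: [[-0.707, -0.708, 0.016], [-0.708, 0.707, 0.003], [-0.013, -0.009, -1.0]]
wrist_force: [0.8, 0.6, 0.5]
width: 0.594
```

```bash
python3 -c "
from h import *
a=np.radians(-8.3); u=np.array([np.cos(a),np.sin(a)])
p=np.array([510.3,-319])-52*u;print(p)
go(p[0],p[1],120,-98.5)"
```

```text
[ 458.84465897 -311.49347755]
go dx 0.4235 dy -0.1394 dz 0.0126 roll -36.5 from [659.2  86.6 136.9] ang -135.0 q1 21 q6 23 t 11.9167
```

>>> play_rows --increments '[{"dx":0.4235,"dy":-0.1394,"dz":0,"roll":-36.5,"claw":0.0},{"dx":0.4235,"dy":-0.1394,"dz":0,"roll":-36.5,"claw":0.0},{"dx":0.4235,"dy":-0.1394,"dz":0,"roll":-36.5,"claw":0.0},{"dx":0.4235,"dy":-0.1394,"dz":0,"roll":-36.5,"claw":0.0},{"dx":0.4235,"dy":-0.1394,"dz":0,"roll":-36.5,"claw":0.0},{"dx":0.4235,"dy":-0.1394,"dz":0,"roll":-36.5,"claw":0.0},{"dx":0.4235,"dy":-0.1394,"dz":0,"roll":-36.5,"claw":0.0},{"dx":0.4235,"dy":-0.1394,"dz":0,"roll":-36.5,"claw":0.0},{"dx":0.4235,"dy":-0.1394,"dz":0,"roll":-36.5,"claw":0.0},{"dx":0.4235,"dy":-0.1394,"dz":0,"roll":-36.5,"claw":0.0},{"dx":0.4235,"dy":-0.1394,"dz":0,"roll":-36.5,"claw":0.0},{"dx":0.4235,"dy":-0.1394,"dz":0,"roll":-36.5,"claw":0.0}]'

```text
clock: 12.92
tcp_pos: [0.4495, -0.3155, 0.1266]
orientation: [[-0.155, -0.988, -0.002], [-0.988, 0.155, 0.001], [-0.0, 0.002, -1.0]]
wrist_force: [0.6, 0.8, -1.2]
width: 0.597
```

>>> play_rows --increments '[{"dx":0,"dy":0,"dz":0,"roll":0,"claw":0.0},{"dx":0,"dy":0,"dz":0,"roll":0,"claw":0.0},{"dx":0,"dy":0,"dz":0,"roll":0,"claw":0.0}]'

```text
clock: 13.17
tcp_pos: [0.4531, -0.3111, 0.1271]
orientation: [[-0.148, -0.989, -0.0], [-0.989, 0.148, 0.0], [-0.0, 0.0, -1.0]]
wrist_force: [0.3, 0.3, -0.2]
width: 0.59
```

```bash
python3 -c "
from h import *
go(458.8,-311.5,8,-98.5)"
```

```text
go dx -0.0004 dy -0.0057 dz 0.1191 roll 0.0 from [ 453.1 -311.1  127.1] ang -98.5 q1 -18 q6 99 t 13.1667
```

>>> play_rows --increments '[{"dx":0,"dy":-0.0057,"dz":0.03,"roll":0,"claw":0.0},{"dx":0,"dy":-0.0057,"dz":0.06,"roll":0,"claw":0.0},{"dx":0,"dy":-0.0057,"dz":0.085,"roll":0,"claw":0.0},{"dx":0,"dy":-0.0057,"dz":0.1,"roll":0,"claw":0.0},{"dx":0,"dy":-0.0057,"dz":0.11,"roll":0,"claw":0.0},{"dx":0,"dy":-0.0057,"dz":0.115,"roll":0,"claw":0.0},{"dx":0,"dy":-0.0057,"dz":0.119,"roll":0,"claw":0.0},{"dx":0,"dy":-0.0057,"dz":0.119,"roll":0,"claw":0.0}]'

```text
clock: 13.83
tcp_pos: [0.4597, -0.3126, 0.0093]
orientation: [[-0.147, -0.989, 0.001], [-0.989, 0.147, -0.001], [0.001, -0.002, -1.0]]
wrist_force: [-0.8, 0.1, -1.0]
width: 0.598
```

>>> play_rows --increments '[{"dx":0,"dy":0,"dz":0.0015,"roll":0,"claw":0.0},{"dx":0,"dy":0,"dz":0.003,"roll":0,"claw":0.0},{"dx":0,"dy":0,"dz":0.003,"roll":0,"claw":0.0}]'

```text
clock: 14.08
tcp_pos: [0.4601, -0.313, 0.0088]
orientation: [[-0.147, -0.989, 0.003], [-0.989, 0.147, -0.002], [0.001, -0.004, -1.0]]
wrist_force: [-2.9, 4.0, 13.7]
width: 0.601
```

>>> play_rows --increments '[{"dx":0,"dy":0,"dz":0.001,"roll":0,"claw":0.075},{"dx":0,"dy":0,"dz":0.001,"roll":0,"claw":0.075},{"dx":0,"dy":0,"dz":0.001,"roll":0,"claw":0.075},{"dx":0,"dy":0,"dz":-0.02,"roll":0,"claw":0.075},{"dx":0,"dy":0,"dz":-0.06,"roll":0,"claw":0.075},{"dx":0,"dy":0,"dz":-0.1,"roll":0,"claw":0.075},{"dx":0,"dy":0,"dz":-0.13,"roll":0,"claw":0.075},{"dx":0,"dy":0,"dz":-0.13,"roll":0,"claw":0.075}]'

```text
clock: 14.75
tcp_pos: [0.4628, -0.315, 0.1429]
orientation: [[-0.147, -0.989, 0.013], [-0.989, 0.147, -0.007], [0.005, -0.014, -1.0]]
wrist_force: [0.6, -0.2, -0.4]
width: 0.881
```

```bash
python3 -c "
from h import *
go(573.5,116,120,-76)"
```

```text
go dx -0.4427 dy -0.0458 dz 0.0214 roll -22.5 from [ 462.8 -315.   142.9] ang -98.5 q1 -18 q6 99 t 14.75
```

>>> play_rows --increments '[{"dx":-0.443,"dy":-0.046,"dz":0,"roll":-22.5,"claw":0.075},{"dx":-0.443,"dy":-0.046,"dz":0,"roll":-22.5,"claw":0.075},{"dx":-0.443,"dy":-0.046,"dz":0,"roll":-22.5,"claw":0.075},{"dx":-0.443,"dy":-0.046,"dz":0,"roll":-22.5,"claw":0.075},{"dx":-0.443,"dy":-0.046,"dz":0,"roll":-22.5,"claw":0.075},{"dx":-0.443,"dy":-0.046,"dz":0,"roll":-22.5,"claw":0.075},{"dx":-0.443,"dy":-0.046,"dz":0,"roll":-22.5,"claw":0.075},{"dx":-0.443,"dy":-0.046,"dz":0,"roll":-22.5,"claw":0.075},{"dx":-0.443,"dy":-0.046,"dz":0,"roll":-22.5,"claw":0.075},{"dx":-0.443,"dy":-0.046,"dz":0,"roll":-22.5,"claw":0.075},{"dx":-0.443,"dy":-0.046,"dz":0,"roll":-22.5,"claw":0.075},{"dx":-0.443,"dy":-0.046,"dz":0,"roll":-22.5,"claw":0.075}]'

```text
clock: 15.75
tcp_pos: [0.5716, 0.1234, 0.1348]
orientation: [[0.246, -0.969, 0.002], [-0.969, -0.246, 0.001], [-0.0, -0.002, -1.0]]
wrist_force: [0.7, 0.2, 0.7]
width: 0.883
```

>>> play_rows --increments '[{"dx":0,"dy":0,"dz":0,"roll":0,"claw":0.075},{"dx":0,"dy":0,"dz":0,"roll":0,"claw":0.075},{"dx":0,"dy":0,"dz":0,"roll":0,"claw":0.075}]'

```text
clock: 16.0
tcp_pos: [0.5695, 0.1174, 0.1352]
orientation: [[0.24, -0.971, -0.001], [-0.971, -0.24, -0.0], [0.0, 0.001, -1.0]]
wrist_force: [0.8, 0.3, 1.2]
width: 0.877
```

```bash
python3 -c "
from h import *
go(573.5,115.5,0,-76)"
```

```text
go dx 0.0028 dy -0.0036 dz 0.1352 roll -0.1 from [569.5 117.4 135.2] ang -76.1 q1 28 q6 76 t 16.0
```

>>> play_rows --increments '[{"dx":0.003,"dy":-0.0036,"dz":0.03,"roll":0,"claw":0.07},{"dx":0.003,"dy":-0.0036,"dz":0.06,"roll":0,"claw":0.07},{"dx":0.003,"dy":-0.0036,"dz":0.085,"roll":0,"claw":0.07},{"dx":0.003,"dy":-0.0036,"dz":0.11,"roll":0,"claw":0.07},{"dx":0.003,"dy":-0.0036,"dz":0.125,"roll":0,"claw":0.07},{"dx":0.003,"dy":-0.0036,"dz":0.133,"roll":0,"claw":0.07},{"dx":0.003,"dy":-0.0036,"dz":0.133,"roll":0,"claw":0.07}]'

```text
clock: 16.58
tcp_pos: [0.5729, 0.1147, 0.0007]
orientation: [[0.239, -0.971, -0.004], [-0.971, -0.239, -0.002], [0.001, 0.004, -1.0]]
wrist_force: [-0.7, 0.7, -0.0]
width: 0.821
```

>>> play_rows --increments '[{"dx":0,"dy":0,"dz":0,"roll":0,"claw":0},{"dx":0,"dy":0,"dz":0,"roll":0,"claw":0},{"dx":0,"dy":0,"dz":0,"roll":0,"claw":0},{"dx":0,"dy":0,"dz":0,"roll":0,"claw":0},{"dx":0,"dy":0,"dz":0,"roll":0,"claw":0},{"dx":0,"dy":0,"dz":0,"roll":0,"claw":0}]' --newtons 50

```text
clock: 17.08
tcp_pos: [0.5754, 0.117, 0.0042]
orientation: [[0.242, -0.97, 0.003], [-0.97, -0.242, 0.001], [-0.0, -0.003, -1.0]]
wrist_force: [-0.6, 0.7, 5.1]
width: 0.384
```

>>> play_rows --increments '[{"dx":0,"dy":0,"dz":-0.01,"roll":0,"claw":0},{"dx":0,"dy":0,"dz":-0.04,"roll":0,"claw":0},{"dx":0,"dy":0,"dz":-0.08,"roll":0,"claw":0},{"dx":0,"dy":0,"dz":-0.12,"roll":0,"claw":0},{"dx":0,"dy":0,"dz":-0.12,"roll":0,"claw":0},{"dx":0,"dy":0,"dz":-0.12,"roll":0,"claw":0}]'

```text
clock: 17.58
tcp_pos: [0.5754, 0.1171, 0.1258]
orientation: [[0.241, -0.971, 0.006], [-0.971, -0.241, 0.003], [-0.002, -0.006, -1.0]]
wrist_force: [-0.3, -0.2, -2.6]
width: 0.382
```

```bash
python3 -c "
from h import *
go(482,298.5,120,-13.2)"
```

```text
go dx -0.1985 dy 0.0469 dz 0.0058 roll -62.9 from [575.4 117.1 125.8] ang -76.1 q1 27 q6 77 t 17.5833
```

>>> play_rows --increments '[{"dx":-0.1985,"dy":0.047,"dz":0,"roll":-62.9,"claw":0},{"dx":-0.1985,"dy":0.047,"dz":0,"roll":-62.9,"claw":0},{"dx":-0.1985,"dy":0.047,"dz":0,"roll":-62.9,"claw":0},{"dx":-0.1985,"dy":0.047,"dz":0,"roll":-62.9,"claw":0},{"dx":-0.1985,"dy":0.047,"dz":0,"roll":-62.9,"claw":0},{"dx":-0.1985,"dy":0.047,"dz":0,"roll":-62.9,"claw":0},{"dx":-0.1985,"dy":0.047,"dz":0,"roll":-62.9,"claw":0},{"dx":-0.1985,"dy":0.047,"dz":0,"roll":-62.9,"claw":0},{"dx":-0.1985,"dy":0.047,"dz":0,"roll":-62.9,"claw":0},{"dx":-0.1985,"dy":0.047,"dz":0,"roll":-62.9,"claw":0},{"dx":-0.1985,"dy":0.047,"dz":0,"roll":-62.9,"claw":0},{"dx":-0.1985,"dy":0.047,"dz":0,"roll":-62.9,"claw":0}]'

```text
clock: 18.58
tcp_pos: [0.4802, 0.2972, 0.1216]
orientation: [[0.973, -0.23, -0.001], [-0.23, -0.973, -0.001], [-0.001, 0.002, -1.0]]
wrist_force: [0.0, -0.1, -1.5]
width: 0.384
```

```bash
python3 -c "
from h import *
go(482,298.5,12,-13.2)
s=cam('side');v=proj(s,[.482,.2985,.06])[0].astype(int);print(v)
cv2.imwrite('pics/i.png',cv2.resize(s['frame'][v[1]-45:v[1]+45,v[0]-60:v[0]+60],None,fx=6,fy=6,interpolation=cv2.INTER_CUBIC)[:,:,::-1])"
```

```text
go dx 0.0016 dy -0.0019 dz 0.1096 roll -0.1 from [480.2 297.2 121.6] ang -13.3 q1 48 q6 119 t 18.5833
[220 158]
```

View pics/i.png

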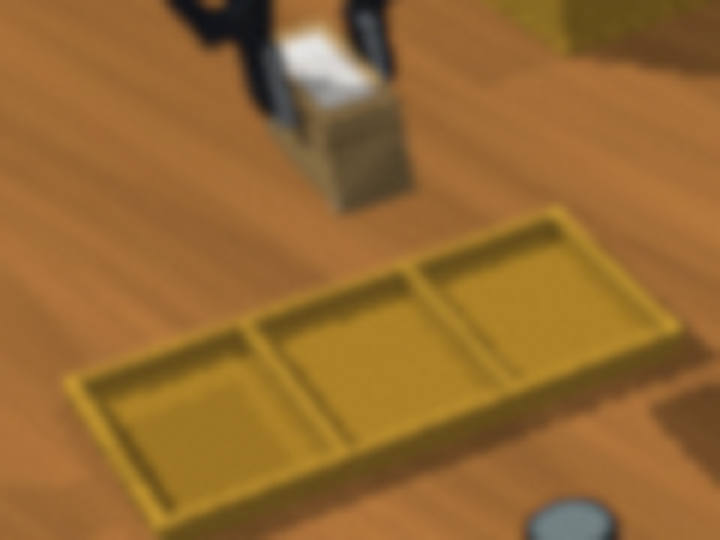

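The box is held level above the middle compartment. Lowering it.

>>> play_rows --increments '[{"dx":0.0016,"dy":-0.0019,"dz":0.03,"roll":0,"claw":0.0},{"dx":0.0016,"dy":-0.0019,"dz":0.055,"roll":0,"claw":0.0},{"dx":0.0016,"dy":-0.0019,"dz":0.075,"roll":0,"claw":0.0},{"dx":0.0016,"dy":-0.0019,"dz":0.09,"roll":0,"claw":0.0},{"dx":0.0016,"dy":-0.0019,"dz":0.102,"roll":0,"claw":0.0},{"dx":0.0016,"dy":-0.0019,"dz":0.109,"roll":0,"claw":0.0},{"dx":0.0016,"dy":-0.0019,"dz":0.111,"roll":0,"claw":0.0},{"dx":0.0016,"dy":-0.0019,"dz":0.111,"roll":0,"claw":0.0}]'

```text
clock: 19.3
tcp_pos: [0.4826, 0.299, 0.0111]
orientation: [[0.974, -0.228, -0.001], [-0.228, -0.974, -0.001], [-0.0, 0.001, -1.0]]
wrist_force: [-0.3, -0.6, -1.2]
width: 0.38
```

>>> play_rows --increments '[{"dx":0,"dy":0,"dz":0.001,"roll":0,"claw":0.0},{"dx":0,"dy":0,"dz":0.0025,"roll":0,"claw":0.0},{"dx":0,"dy":0,"dz":0.0025,"roll":0,"claw":0.0}]'

```text
clock: 19.55
tcp_pos: [0.4829, 0.2995, 0.0095]
orientation: [[0.974, -0.228, 0.001], [-0.228, -0.974, 0.001], [0.001, -0.001, -1.0]]
wrist_force: [-0.4, -0.8, -1.1]
width: 0.386
```

>>> play_rows --increments '[{"dx":0,"dy":0,"dz":0.001,"roll":0,"claw":0.0},{"dx":0,"dy":0,"dz":0.002,"roll":0,"claw":0.0},{"dx":0,"dy":0,"dz":0.002,"roll":0,"claw":0.0}]'

```text
clock: 19.8
tcp_pos: [0.483, 0.2994, 0.0082]
orientation: [[0.974, -0.227, 0.001], [-0.227, -0.974, 0.001], [0.001, -0.001, -1.0]]
wrist_force: [-1.4, -1.4, 4.5]
width: 0.388
```

>>> play_rows --increments '[{"dx":0,"dy":0,"dz":0,"roll":0,"claw":0.05},{"dx":0,"dy":0,"dz":0,"roll":0,"claw":0.05},{"dx":0,"dy":0,"dz":0,"roll":0,"claw":0.05},{"dx":0,"dy":0,"dz":-0.02,"roll":0,"claw":0.05},{"dx":0,"dy":0,"dz":-0.05,"roll":0,"claw":0.05},{"dx":0,"dy":0,"dz":-0.09,"roll":0,"claw":0.05},{"dx":0,"dy":0,"dz":-0.13,"roll":0,"claw":0.05},{"dx":0,"dy":0,"dz":-0.13,"roll":0,"claw":0.05},{"dx":0,"dy":0,"dz":-0.13,"roll":0,"claw":0.05}]'

```text
clock: 20.55
tcp_pos: [0.4839, 0.3005, 0.1399]
orientation: [[0.974, -0.227, 0.005], [-0.227, -0.974, 0.005], [0.003, -0.006, -1.0]]
wrist_force: [-0.4, -0.2, -1.0]
width: 0.59
```

```bash
python3 -c "
from h import *
go(664,-116.3,140,-103.2)
go(664,-116.3,140,-104.2)"
```

```text
go dx 0.2702 dy 0.3649 dz -0.0013 roll -89.9 from [483.9 300.5 139.9] ang -13.1 q1 48 q6 119 t 20.55
go dx 0.2702 dy 0.3649 dz -0.0013 roll -88.9 from [483.9 300.5 139.9] ang -13.1 q1 48 q6 119 t 20.55
```

>>> play_rows --increments '[{"dx":0.27,"dy":0.365,"dz":0,"roll":90,"claw":0.06},{"dx":0.27,"dy":0.365,"dz":0,"roll":90,"claw":0.06},{"dx":0.27,"dy":0.365,"dz":0,"roll":90,"claw":0.06},{"dx":0.27,"dy":0.365,"dz":0,"roll":90,"claw":0.06},{"dx":0.27,"dy":0.365,"dz":0,"roll":90,"claw":0.06},{"dx":0.27,"dy":0.365,"dz":0,"roll":90,"claw":0.06},{"dx":0.27,"dy":0.365,"dz":0,"roll":90,"claw":0.06},{"dx":0.27,"dy":0.365,"dz":0,"roll":90,"claw":0.06},{"dx":0.27,"dy":0.365,"dz":0,"roll":90,"claw":0.06},{"dx":0.27,"dy":0.365,"dz":0,"roll":90,"claw":0.06},{"dx":0.27,"dy":0.365,"dz":0,"roll":90,"claw":0.06},{"dx":0.27,"dy":0.365,"dz":0,"roll":90,"claw":0.06}]'

```text
clock: 21.55
tcp_pos: [0.6632, -0.1238, 0.1339]
orientation: [[-0.171, -0.985, -0.003], [-0.985, 0.171, -0.001], [0.002, 0.003, -1.0]]
wrist_force: [0.6, 0.2, 0.7]
width: 0.7
```

>>> play_rows --increments '[{"dx":0,"dy":0,"dz":0,"roll":4,"claw":0.06},{"dx":0,"dy":0,"dz":0,"roll":4,"claw":0.06},{"dx":0,"dy":0,"dz":0,"roll":4,"claw":0.06}]'

```text
clock: 21.8
tcp_pos: [0.6617, -0.1178, 0.1352]
orientation: [[-0.225, -0.974, -0.003], [-0.974, 0.225, 0.0], [0.001, 0.003, -1.0]]
wrist_force: [-0.4, 0.0, -0.2]
width: 0.698
```

```bash
python3 -c "
from h import *
go(664,-116.3,15,-103.2)"
```

```text
go dx -0.0020 dy -0.0022 dz 0.1202 roll 0.2 from [ 661.7 -117.8  135.2] ang -103.0 q1 4 q6 73 t 21.8
```

>>> play_rows --increments '[{"dx":-0.002,"dy":-0.0022,"dz":0.03,"roll":0,"claw":0.06},{"dx":-0.002,"dy":-0.0022,"dz":0.06,"roll":0,"claw":0.06},{"dx":-0.002,"dy":-0.0022,"dz":0.085,"roll":0,"claw":0.06},{"dx":-0.002,"dy":-0.0022,"dz":0.105,"roll":0,"claw":0.06},{"dx":-0.002,"dy":-0.0022,"dz":0.12,"roll":0,"claw":0.06},{"dx":-0.002,"dy":-0.0022,"dz":0.12,"roll":0,"claw":0.06},{"dx":-0.002,"dy":-0.0022,"dz":0.12,"roll":0,"claw":0.06}]'

```text
clock: 22.38
tcp_pos: [0.6644, -0.1157, 0.0159]
orientation: [[-0.224, -0.974, -0.002], [-0.974, 0.224, -0.0], [0.001, 0.002, -1.0]]
wrist_force: [0.2, -0.5, -0.1]
width: 0.705
```

>>> play_rows --increments '[{"dx":0,"dy":0,"dz":0,"roll":0,"claw":0},{"dx":0,"dy":0,"dz":0,"roll":0,"claw":0},{"dx":0,"dy":0,"dz":0,"roll":0,"claw":0},{"dx":0,"dy":0,"dz":0,"roll":0,"claw":0},{"dx":0,"dy":0,"dz":0,"roll":0,"claw":0},{"dx":0,"dy":0,"dz":0,"roll":0,"claw":0},{"dx":0,"dy":0,"dz":0,"roll":0,"claw":0}]' --newtons 40

```text
clock: 22.97
tcp_pos: [0.6664, -0.116, 0.0187]
orientation: [[-0.226, -0.974, 0.003], [-0.974, 0.226, -0.0], [-0.001, -0.003, -1.0]]
wrist_force: [0.1, 1.2, 5.4]
width: 0.322
```

>>> play_rows --increments '[{"dx":0,"dy":0,"dz":-0.01,"roll":0,"claw":0},{"dx":0,"dy":0,"dz":-0.04,"roll":0,"claw":0},{"dx":0,"dy":0,"dz":-0.08,"roll":0,"claw":0},{"dx":0,"dy":0,"dz":-0.12,"roll":0,"claw":0},{"dx":0,"dy":0,"dz":-0.13,"roll":0,"claw":0},{"dx":0,"dy":0,"dz":-0.13,"roll":0,"claw":0},{"dx":0,"dy":0,"dz":-0.13,"roll":0,"claw":0}]'

```text
clock: 23.55
tcp_pos: [0.6649, -0.1162, 0.1479]
orientation: [[-0.227, -0.974, 0.001], [-0.974, 0.227, 0.001], [-0.001, -0.001, -1.0]]
wrist_force: [-0.3, 0.5, -1.2]
width: 0.324
```

```bash
python3 -c "
from h import *
go(560.9,280,145,-103.2)"
```

```text
go dx -0.3622 dy 0.1913 dz 0.0030 roll 0.1 from [ 664.9 -116.2  147.9] ang -103.1 q1 4 q6 73 t 23.55
```

>>> play_rows --increments '[{"dx":-0.362,"dy":0.191,"dz":0,"roll":0,"claw":0},{"dx":-0.362,"dy":0.191,"dz":0,"roll":0,"claw":0},{"dx":-0.362,"dy":0.191,"dz":0,"roll":0,"claw":0},{"dx":-0.362,"dy":0.191,"dz":0,"roll":0,"claw":0},{"dx":-0.362,"dy":0.191,"dz":0,"roll":0,"claw":0},{"dx":-0.362,"dy":0.191,"dz":0,"roll":0,"claw":0},{"dx":-0.362,"dy":0.191,"dz":0,"roll":0,"claw":0},{"dx":-0.362,"dy":0.191,"dz":0,"roll":0,"claw":0},{"dx":-0.362,"dy":0.191,"dz":0,"roll":0,"claw":0},{"dx":-0.362,"dy":0.191,"dz":0,"roll":0,"claw":0},{"dx":-0.362,"dy":0.191,"dz":0,"roll":0,"claw":0},{"dx":-0.362,"dy":0.191,"dz":0,"roll":0,"claw":0}]'

```text
clock: 24.55
tcp_pos: [0.5593, 0.2808, 0.1446]
orientation: [[-0.224, -0.975, -0.004], [-0.975, 0.224, -0.003], [0.003, 0.003, -1.0]]
wrist_force: [-0.1, -0.7, -0.9]
width: 0.321
```

>>> play_rows --increments '[{"dx":0,"dy":0,"dz":0,"roll":0,"claw":0},{"dx":0,"dy":0,"dz":0,"roll":0,"claw":0},{"dx":0,"dy":0,"dz":0,"roll":0,"claw":0}]'

```text
clock: 24.8
tcp_pos: [0.5612, 0.2781, 0.1464]
orientation: [[-0.229, -0.974, -0.001], [-0.974, 0.229, -0.001], [0.001, 0.001, -1.0]]
wrist_force: [0.2, -0.2, -0.3]
width: 0.321
```

```bash
python3 -c "
from h import *
go(560.9,280,25,-103.2)"
```

```text
go dx -0.0019 dy 0.0007 dz 0.1214 roll -0.0 from [561.2 278.1 146.4] ang -103.2 q1 41 q6 36 t 24.8
```

>>> play_rows --increments '[{"dx":-0.002,"dy":0,"dz":0.03,"roll":0,"claw":0.0},{"dx":-0.002,"dy":0,"dz":0.06,"roll":0,"claw":0.0},{"dx":-0.002,"dy":0,"dz":0.085,"roll":0,"claw":0.0},{"dx":-0.002,"dy":0,"dz":0.105,"roll":0,"claw":0.0},{"dx":-0.002,"dy":0,"dz":0.115,"roll":0,"claw":0.0},{"dx":-0.002,"dy":0,"dz":0.12,"roll":0,"claw":0.0},{"dx":-0.002,"dy":0,"dz":0.122,"roll":0,"claw":0.0},{"dx":-0.002,"dy":0,"dz":0.122,"roll":0,"claw":0.0},{"dx":-0.002,"dy":0,"dz":0.122,"roll":0,"claw":0.0}]'

```text
clock: 25.55
tcp_pos: [0.5625, 0.282, 0.0263]
orientation: [[-0.227, -0.974, 0.002], [-0.974, 0.227, 0.002], [-0.002, -0.002, -1.0]]
wrist_force: [-0.9, -0.4, -0.4]
width: 0.325
```

>>> play_rows --increments '[{"dx":0,"dy":0,"dz":0.001,"roll":0,"claw":0.0},{"dx":0,"dy":0,"dz":0.002,"roll":0,"claw":0.0},{"dx":0,"dy":0,"dz":0.002,"roll":0,"claw":0.0}]'

```text
clock: 25.8
tcp_pos: [0.5617, 0.2818, 0.0234]
orientation: [[-0.226, -0.974, 0.001], [-0.974, 0.226, 0.001], [-0.001, -0.001, -1.0]]
wrist_force: [-0.9, -0.1, 0.2]
width: 0.319
```

>>> play_rows --increments '[{"dx":0,"dy":0,"dz":0.001,"roll":0,"claw":0.0},{"dx":0,"dy":0,"dz":0.002,"roll":0,"claw":0.0},{"dx":0,"dy":0,"dz":0.002,"roll":0,"claw":0.0}]'

```text
clock: 26.05
tcp_pos: [0.5622, 0.282, 0.0226]
orientation: [[-0.226, -0.974, 0.002], [-0.974, 0.226, 0.0], [-0.001, -0.002, -1.0]]
wrist_force: [-2.1, -0.9, 6.1]
width: 0.32
```

Contact at the expected height. Release, lift, then the loupe.

>>> play_rows --increments '[{"dx":0,"dy":0,"dz":0,"roll":0,"claw":0.05},{"dx":0,"dy":0,"dz":0,"roll":0,"claw":0.05},{"dx":0,"dy":0,"dz":0,"roll":0,"claw":0.05},{"dx":0,"dy":0,"dz":-0.02,"roll":0,"claw":0.05},{"dx":0,"dy":0,"dz":-0.05,"roll":0,"claw":0.05},{"dx":0,"dy":0,"dz":-0.09,"roll":0,"claw":0.05},{"dx":0,"dy":0,"dz":-0.12,"roll":0,"claw":0.05},{"dx":0,"dy":0,"dz":-0.12,"roll":0,"claw":0.07},{"dx":0,"dy":0,"dz":-0.12,"roll":0,"claw":0.07}]'

```text
clock: 26.8
tcp_pos: [0.5625, 0.2824, 0.1432]
orientation: [[-0.227, -0.974, 0.004], [-0.974, 0.227, 0.003], [-0.004, -0.003, -1.0]]
wrist_force: [-1.3, 0.0, -1.1]
width: 0.815
```

```bash
python3 -c "
from h import *
go(441.5,113.7,130,-103.2)"
```

```text
go dx 0.1918 dy 0.0796 dz 0.0122 roll 0.1 from [562.5 282.4 143.2] ang -103.1 q1 41 q6 36 t 26.8
```

>>> play_rows --increments '[{"dx":0.192,"dy":0.08,"dz":0.01,"roll":0,"claw":0.07},{"dx":0.192,"dy":0.08,"dz":0.01,"roll":0,"claw":0.07},{"dx":0.192,"dy":0.08,"dz":0.01,"roll":0,"claw":0.07},{"dx":0.192,"dy":0.08,"dz":0.01,"roll":0,"claw":0.07},{"dx":0.192,"dy":0.08,"dz":0.01,"roll":0,"claw":0.07},{"dx":0.192,"dy":0.08,"dz":0.01,"roll":0,"claw":0.07},{"dx":0.192,"dy":0.08,"dz":0.01,"roll":0,"claw":0.07},{"dx":0.192,"dy":0.08,"dz":0.01,"roll":0,"claw":0.07},{"dx":0.192,"dy":0.08,"dz":0.01,"roll":0,"claw":0.07},{"dx":0.192,"dy":0.08,"dz":0.01,"roll":0,"claw":0.07}]'

```text
clock: 27.63
tcp_pos: [0.4408, 0.1136, 0.1305]
orientation: [[-0.226, -0.974, -0.0], [-0.974, 0.226, -0.0], [0.0, 0.0, -1.0]]
wrist_force: [1.0, -0.5, 0.9]
width: 0.816
```

```bash
python3 -c "
from h import *
go(441.5,113.7,0,-103.2)"
```

```text
go dx -0.0003 dy -0.0007 dz 0.1305 roll 0.1 from [440.8 113.6 130.5] ang -103.1 q1 35 q6 42 t 27.6333
```

>>> play_rows --increments '[{"dx":0,"dy":0,"dz":0.03,"roll":0,"claw":0.07},{"dx":0,"dy":0,"dz":0.06,"roll":0,"claw":0.07},{"dx":0,"dy":0,"dz":0.085,"roll":0,"claw":0.07},{"dx":0,"dy":0,"dz":0.11,"roll":0,"claw":0.07},{"dx":0,"dy":0,"dz":0.122,"roll":0,"claw":0.07},{"dx":0,"dy":0,"dz":0.128,"roll":0,"claw":0.07},{"dx":0,"dy":0,"dz":0.128,"roll":0,"claw":0.07},{"dx":0,"dy":0,"dz":0.128,"roll":0,"claw":0.07}]'

```text
clock: 28.3
tcp_pos: [0.4408, 0.1133, 0.003]
orientation: [[-0.226, -0.974, 0.0], [-0.974, 0.226, -0.0], [-0.0, -0.0, -1.0]]
wrist_force: [-0.1, 0.2, 0.9]
width: 0.819
```

>>> play_rows --increments '[{"dx":0,"dy":0,"dz":0,"roll":0,"claw":0},{"dx":0,"dy":0,"dz":0,"roll":0,"claw":0},{"dx":0,"dy":0,"dz":0,"roll":0,"claw":0},{"dx":0,"dy":0,"dz":0,"roll":0,"claw":0},{"dx":0,"dy":0,"dz":0,"roll":0,"claw":0},{"dx":0,"dy":0,"dz":0,"roll":0,"claw":0},{"dx":0,"dy":0,"dz":0,"roll":0,"claw":0}]' --newtons 50

```text
clock: 28.88
tcp_pos: [0.4411, 0.1134, 0.0043]
orientation: [[-0.226, -0.974, 0.003], [-0.974, 0.226, 0.002], [-0.002, -0.002, -1.0]]
wrist_force: [-0.2, 1.1, 5.4]
width: 0.415
```

>>> play_rows --increments '[{"dx":0,"dy":0,"dz":-0.01,"roll":0,"claw":0},{"dx":0,"dy":0,"dz":-0.04,"roll":0,"claw":0},{"dx":0,"dy":0,"dz":-0.08,"roll":0,"claw":0},{"dx":0,"dy":0,"dz":-0.12,"roll":0,"claw":0},{"dx":0,"dy":0,"dz":-0.12,"roll":0,"claw":0},{"dx":0,"dy":0,"dz":-0.12,"roll":0,"claw":0}]'

```text
clock: 29.38
tcp_pos: [0.4415, 0.1137, 0.1258]
orientation: [[-0.227, -0.974, 0.006], [-0.974, 0.227, 0.004], [-0.006, -0.005, -1.0]]
wrist_force: [-0.5, -0.4, -1.7]
width: 0.423
```

```bash
python3 -c "
from h import *
go(403.1,317,125,-103.2)"
```

```text
go dx -0.1893 dy 0.0835 dz 0.0014 roll 0.1 from [441.5 113.7 125.8] ang -103.1 q1 35 q6 42 t 29.3833
```

>>> play_rows --increments '[{"dx":-0.1893,"dy":0.0835,"dz":0,"roll":0,"claw":0},{"dx":-0.1893,"dy":0.0835,"dz":0,"roll":0,"claw":0},{"dx":-0.1893,"dy":0.0835,"dz":0,"roll":0,"claw":0},{"dx":-0.1893,"dy":0.0835,"dz":0,"roll":0,"claw":0},{"dx":-0.1893,"dy":0.0835,"dz":0,"roll":0,"claw":0},{"dx":-0.1893,"dy":0.0835,"dz":0,"roll":0,"claw":0},{"dx":-0.1893,"dy":0.0835,"dz":0,"roll":0,"claw":0},{"dx":-0.1893,"dy":0.0835,"dz":0,"roll":0,"claw":0},{"dx":-0.1893,"dy":0.0835,"dz":0,"roll":0,"claw":0},{"dx":-0.1893,"dy":0.0835,"dz":0,"roll":0,"claw":0}]'

```text
clock: 30.22
tcp_pos: [0.4016, 0.3145, 0.1225]
orientation: [[-0.228, -0.974, -0.001], [-0.974, 0.228, -0.001], [0.001, 0.001, -1.0]]
wrist_force: [0.0, 0.4, -1.1]
width: 0.418
```

```bash
python3 -c "
from h import *
go(403.1,317,12,-103.2)
s=cam('side');v=proj(s,[.482,.2985,.06])[0].astype(int);print(v)
cv2.imwrite('pics/j.png',cv2.resize(s['frame'][v[1]-45:v[1]+45,v[0]-60:v[0]+60],None,fx=6,fy=6,interpolation=cv2.INTER_CUBIC)[:,:,::-1])"
```

```text
go dx -0.0029 dy -0.0009 dz 0.1105 roll 0.0 from [401.6 314.5 122.5] ang -103.2 q1 56 q6 20 t 30.2167
[220 158]
```

View pics/j.png

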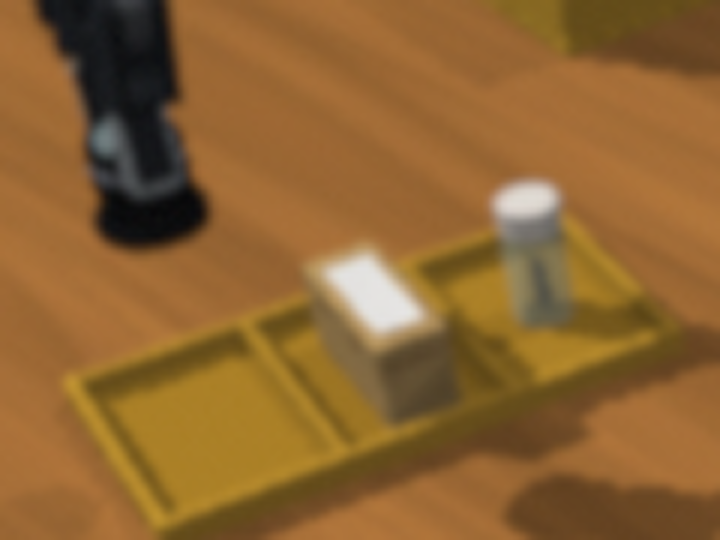

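Box in the middle and vial upright at the right end, with the loupe held level. Lowering the loupe into the left end.

>>> play_rows --increments '[{"dx":-0.003,"dy":-0.001,"dz":0.03,"roll":0,"claw":0.0},{"dx":-0.003,"dy":-0.001,"dz":0.055,"roll":0,"claw":0.0},{"dx":-0.003,"dy":-0.001,"dz":0.08,"roll":0,"claw":0.0},{"dx":-0.003,"dy":-0.001,"dz":0.095,"roll":0,"claw":0.0},{"dx":-0.003,"dy":-0.001,"dz":0.105,"roll":0,"claw":0.0},{"dx":-0.003,"dy":-0.001,"dz":0.11,"roll":0,"claw":0.0},{"dx":-0.003,"dy":-0.001,"dz":0.1115,"roll":0,"claw":0.0},{"dx":-0.003,"dy":-0.001,"dz":0.1115,"roll":0,"claw":0.0},{"dx":-0.003,"dy":-0.001,"dz":0.1115,"roll":0,"claw":0.0}]'

```text
clock: 31.02
tcp_pos: [0.4039, 0.3193, 0.0124]
orientation: [[-0.227, -0.974, 0.001], [-0.974, 0.227, 0.002], [-0.002, -0.001, -1.0]]
wrist_force: [0.5, 0.1, -0.5]
width: 0.418
```

>>> play_rows --increments '[{"dx":0,"dy":0,"dz":0.001,"roll":0,"claw":0.0},{"dx":0,"dy":0,"dz":0.003,"roll":0,"claw":0.0},{"dx":0,"dy":0,"dz":0.003,"roll":0,"claw":0.0}]'

```text
clock: 31.27
tcp_pos: [0.4034, 0.3188, 0.0086]
orientation: [[-0.227, -0.974, 0.0], [-0.974, 0.227, 0.001], [-0.001, -0.0, -1.0]]
wrist_force: [0.4, -0.9, -1.4]
width: 0.418
```

>>> play_rows --increments '[{"dx":0,"dy":0,"dz":0.001,"roll":0,"claw":0.0},{"dx":0,"dy":0,"dz":0.002,"roll":0,"claw":0.0},{"dx":0,"dy":0,"dz":0.002,"roll":0,"claw":0.0}]'

```text
clock: 31.52
tcp_pos: [0.4034, 0.3189, 0.0083]
orientation: [[-0.226, -0.974, 0.001], [-0.974, 0.226, 0.0], [-0.0, -0.001, -1.0]]
wrist_force: [-3.3, -2.3, 12.2]
width: 0.422
```

>>> play_rows --increments '[{"dx":0,"dy":0,"dz":0,"roll":0,"claw":0.06},{"dx":0,"dy":0,"dz":0,"roll":0,"claw":0.06},{"dx":0,"dy":0,"dz":0,"roll":0,"claw":0.06},{"dx":0,"dy":0,"dz":-0.02,"roll":0,"claw":0.06},{"dx":0,"dy":0,"dz":-0.05,"roll":0,"claw":0.06},{"dx":0,"dy":0,"dz":-0.09,"roll":0,"claw":0.06},{"dx":0,"dy":0,"dz":-0.13,"roll":0,"claw":0.06},{"dx":0,"dy":0,"dz":-0.17,"roll":0,"claw":0.06},{"dx":0,"dy":0,"dz":-0.2,"roll":0,"claw":0.06},{"dx":0,"dy":0,"dz":-0.2,"roll":0,"claw":0.06}]'

```text
clock: 32.35
tcp_pos: [0.4063, 0.3216, 0.2138]
orientation: [[-0.225, -0.974, 0.01], [-0.974, 0.225, 0.011], [-0.013, -0.007, -1.0]]
wrist_force: [-0.2, 0.3, 0.0]
width: 0.698
```

>>> play_rows --increments '[{"dx":-0.22,"dy":0.265,"dz":0,"roll":0,"claw":0.06},{"dx":-0.22,"dy":0.265,"dz":0,"roll":0,"claw":0.06},{"dx":-0.22,"dy":0.265,"dz":0,"roll":0,"claw":0.06},{"dx":-0.22,"dy":0.265,"dz":0,"roll":0,"claw":0.06},{"dx":-0.22,"dy":0.265,"dz":0,"roll":0,"claw":0.06},{"dx":-0.22,"dy":0.265,"dz":0,"roll":0,"claw":0.06},{"dx":-0.22,"dy":0.265,"dz":0,"roll":0,"claw":0.06},{"dx":-0.22,"dy":0.265,"dz":0,"roll":0,"claw":0.06},{"dx":-0.22,"dy":0.265,"dz":0,"roll":0,"claw":0.06},{"dx":-0.22,"dy":0.265,"dz":0,"roll":0,"claw":0.06},{"dx":-0.22,"dy":0.265,"dz":0,"roll":0,"claw":0.06}]'

```text
clock: 33.27
tcp_pos: [0.1945, 0.5929, 0.2051]
orientation: [[-0.225, -0.974, -0.0], [-0.974, 0.225, -0.002], [0.002, -0.0, -1.0]]
wrist_force: [0.3, -0.6, 0.3]
width: 0.703
```

```bash
python3 -c "
from h import *
c=cam('top');s=cam('side')
f=lambda c,x,y,w,h,k:cv2.resize(c['frame'][y:y+h,x:x+w],(int(w*k),int(h*k)),interpolation=cv2.INTER_CUBIC)
im=np.zeros((600,800,3),np.uint8)
A=f(c,145,172,100,130,3);B=f(c,425,180,80,100,3.9);im[:390,:300]=A;im[:390,300:612]=B
C=f(s,165,135,115,70,3);D=f(s,365,245,130,100,2.1);im[390:600,:345]=C;im[390:600,350:623]=D
cv2.imwrite('pics/k.png',im[:,:,::-1]);cv2.imwrite('pics/full.png',c['frame'][:,:,::-1])"
```

```text
(no output)
```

View pics/k.png

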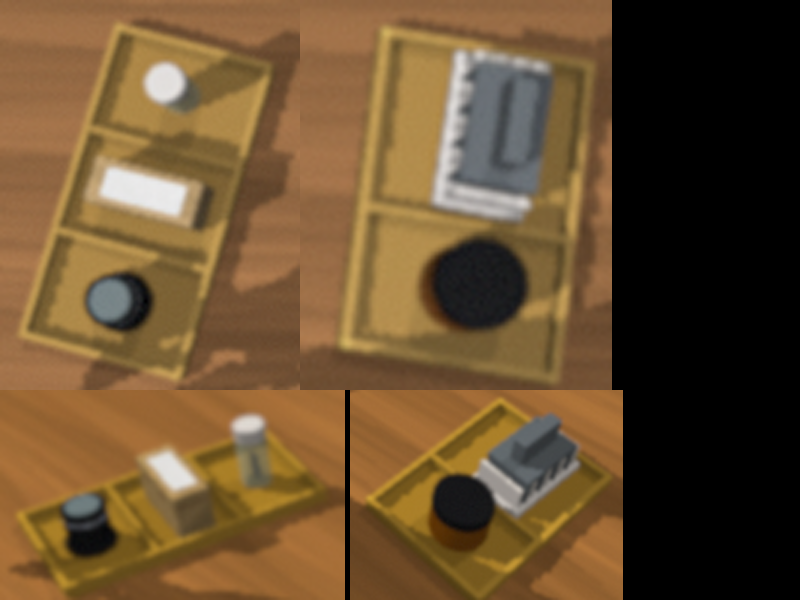

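All objects stand upright in the right compartments. One last number check: comb centring, box and jar positions, and the dropper.

```bash
python3 -c "
from h import *
np.set_printoptions(precision=1,suppress=True)
c=cam('top');s=cam('side')
U=lambda p:(np.array(p,float)-[300,0])/3.9+[425,180]-.37
V=lambda p:np.array(p,float)/6+[395,225]-.42
def rel(P,o,a):
    a=np.radians(a);u=np.array([np.cos(a),np.sin(a)]);d=P[:,:2]*1e3-o;return np.c_[d@u,d@[-u[1],u[0]]]
P=onz(c,U([(475,60),(550,68),(537,193),(455,182)]),.043);R=rel(P,[549.5,-331],-10);print('comb T',R,R.mean(0))
Q=onz(s,V([(215,302),(325,390),(470,280)]),.043);R=rel(Q,[549.5,-331],-10);print('comb S',R,(R[0]+R[2])/2)
print('jar',rel(onz(c,U([(481,283)]),.046),[510.3,-319],-8.3))
W=lambda p:np.array(p,float)/3+[145,172]-.33
for n,p,z in(('vial',(165,83),.066),('box',(145,192),.048),('loupe',(112,300),.044)): print(n,rel(onz(c,W([p]),z),[482,300],-13.2))
g=cv2.inRange(cv2.cvtColor(c['frame'],cv2.COLOR_RGB2HSV),(0,0,0),(180,255,60))[190:212,360:380]
y,x=np.nonzero(g);print('drop',onz(c,[[360+x.mean(),190+y.mean()]],.066)*1e3)
"
```

```text
comb T [[ 35.5  23. ]
 [ 39.3 -20. ]
 [-33.6 -23. ]
 [-36.5  23.8]] [1.2 1. ]
comb S [[-34.9  20.7]
 [-35.2 -21.4]
 [ 34.6 -22.8]] [-0.1 -1. ]
jar [[-50.   -1.9]]
vial [[80.8  0.2]]
box [[ 1.6 -4. ]]
loupe [[-79.6  -2.4]]
drop [[570.7 -90.8  66. ]]
```

Everything is within a few millimetres, and the dropper hasn't moved. Handing in.

```bash
python3 -c "
from h import *
print(env.close_job())"
```

```text
the job is handed in; nothing more can be done
None
```

Both kits are made up and the job is handed in, at about 33 s of the 128 s allowed.

**Order:** I placed the comb on the rack, then the jar, the slide box in the middle compartment, the vial in the +x end and the magnifier in the −x end.

**Last checks:**

| Thing | Result |
|---|---|
| Comb | About 1 mm off centre on the rack; its fins stopped on the base at the expected height |
| Jar | About 2 mm from its compartment's centre |
| Box | About 4 mm from its compartment's centre |
| Vial | About 1 mm from its compartment's centre |
| Magnifier | About 3 mm from its compartment's centre |
| Dropper bottle | Within 1 mm of its first measured position |

The final pictures show everything upright, and the gripper was open and clear of everything.

**What disagreed:**
- **Finger length:** The first grasp of the comb closed over its ridge, because the fingertips sit about 18 mm higher than the reported TCP position suggests. I corrected this by going deeper, and the comb was not disturbed.
- **Camera views:** The side and top views differed by up to about 5 mm on the jar (7 mm on the dropper), and by about 2 mm on the comb's final position.

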